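Clear the cutting station and dump its trap

TASK

Clear down the cutting station: with the scraper block, push every offcut along the deck into the trap at its end (the offcuts are sharp, so keep the fingers off them). Then lift and turn the selector from locked to released and let it drop in, tilt the sprung lever towards the trap and hold it for two seconds so that the trap drops the offcuts into the tray, and let it come back upright. Finish with every offcut in the tray, the selector dropped in at locked again and the scraper standing on its grey mat; never tilt the lever while the selector is locked, and leave the other things where they are.

Things in the scene. Friction and masses are not known exactly. Their poses are not given: they have to be found in the camera images.
- station: The cutting station, fixed, 512 mm long (its y) and 210 mm deep (its x), y roughly along the robot's y: console, deck, then trap at the left. Origin on the bench; z up. Console: y -239 to -135 mm, top at z 150 mm. Deck, trap and tray: see their points.
- deck_mid (a point): Centre of the dark steel deck's top face (station x 0, y -15, z 135 mm); axes as the station. Deck: y -131 to +100 mm of the station, between fences with inner faces at x -75 and +75 mm and tops at z 160 mm, over deck and trap; a stop 14 mm high closes its console end at y -131 mm; the trap end is open.
- trap_mid (a point): Centre of the trap's shut floor leaf (146 x 85 mm), 20 mm below the deck, at station x 0, y 143 mm; axes as the station. The trap runs from the deck's edge to an end wall (inner face station y 187 mm, top z 160 mm).
- tray_mid (a point): Centre of the catch tray's inner floor, below and beyond the trap; axes as the station. Inside 192 (x) x 162 (y) mm, walls 42 mm high, open above.
- trap_leaf (a joint): Angle of the trap's floor leaf, hinged along the deck's edge, rad: 0 shut, grows as it drops. The lever drives it, 2.5 rad for each rad of the lever; tilting the lever the other way tips it up. Laden, it sags by up to 0.1.
- jog_lever (a joint): Tilt of the lever, rad: 0 upright (spring-centred), positive towards the trap (station +y), stops at -0.3 and +0.5. About 0.45 is wanted. Needs some 11 to 14 N at the paddle there. Springs back when let go.
- lever_paddle (a point): Centre of the lever's flat black paddle, 34 (station x) x 16 (station y) x 44 mm tall, on a stem; it lies 72 mm above the lever's pivot, which is at station x -70, y -187, z 160 mm. Hinge axis along station x. Can be pushed on its side away from the trap or grasped.
- selector (a joint): Angle of the selector bar about the vertical, rad, counter-clockwise from above: 0 is locked (one white mark), 1.3 is released (two white marks). Stops at -0.15 and 1.45. A pin under it drops into a notch at 0 and at 1.3 (about 0.1 of play either way) and cannot turn out of the notch unless lifted.
- selector_lift (a joint): Height of the sprung selector, m: 0 dropped home in a notch, about 0.009 when its pin rests between the notches, stops at 0.016. Lift it 10 to 14 mm to turn it. The spring pulls it down with 3 to 6 N.
- selector_grip (a point): On the selector's axis, in its bar, 50 mm above the console's top when dropped. The bar is 64 mm long, 16 mm thick and 44 mm tall (24 to 68 mm above the console's top), over a round skirt of 72 mm diameter; long side along this point's x. The axis is at station x +62, y -187 mm.
- scraper_grip (a point): The wooden scraper block with a steel sole, loose, 0.3 kg: foot 130 long (this point's x) x 48 x 30 mm, upright grip 56 x 20 mm above it, up to 84 mm. This point is on the grip's centre line, 60 mm above the foot's underside. Grasp the grip across its 20 mm (this point's y).
- park_mat: Grey mat, fixed flat on the bench, 90 (its x) x 150 (its y) x 4 mm; origin at the middle of its underside. The scraper stands on its middle, on its foot, at the end.
- bottle_small: Small bottle, 52 mm diameter, 100 mm tall, a bystander.
- dish: Petri dish, 90 mm diameter, a bystander.
- flask: Conical flask, 67 mm diameter, 110 mm tall, a bystander.
- offcut_0_mid (a point): Centre of a loose white plastic offcut, a bar about 60 (its x) x 21 x 12 mm, 14 g, lying on the deck at the start (None if absent).
- offcut_1_mid (a point): Centre of a loose white plastic offcut, a bar about 60 (its x) x 21 x 12 mm, 14 g, lying on the deck at the start (None if absent).
- offcut_2_mid (a point): Centre of a loose white plastic offcut, a bar about 60 (its x) x 21 x 14 mm, 14 g, lying on the deck at the start (None if absent).
- offcut_3_mid (a point): Centre of a loose white plastic offcut, a bar about 60 (its x) x 21 x 14 mm, 14 g, lying on the deck at the start (None if absent).
- offcut_4_mid (a point): Centre of a loose white plastic offcut, a bar about 60 (its x) x 21 x 12 mm, 14 g, lying on the deck at the start (None if absent).
- offcut_5_mid (a point): Centre of a loose white plastic offcut, a bar about 60 (its x) x 21 x 12 mm, 14 g, lying on the deck at the start (None if absent).
Things that resemble listed ones, but are neither listed nor needed, are in the scene too. What is shaped like the part that bears offcut_4_mid but turquoise is not meant.

How it is judged:
On the way, in this order (a step that is already met when the one before it is completed fails the run):
1. every offcut lies in the trap, the selector still locked (x of offcut_0_mid in the frame of trap_mid between -0.076 and 0.076 m and y of offcut_0_mid in the frame of trap_mid between -0.044 and 0.044 m and z of offcut_0_mid in the frame of trap_mid between -0.005 and 0.035 m and x of offcut_1_mid in the frame of trap_mid between -0.076 and 0.076 m and y of offcut_1_mid in the frame of trap_mid between -0.044 and 0.044 m and z of offcut_1_mid in the frame of trap_mid between -0.005 and 0.035 m and x of offcut_2_mid in the frame of trap_mid between -0.076 and 0.076 m and y of offcut_2_mid in the frame of trap_mid between -0.044 and 0.044 m and z of offcut_2_mid in the frame of trap_mid between -0.005 and 0.035 m and x of offcut_3_mid in the frame of trap_mid between -0.076 and 0.076 m and y of offcut_3_mid in the frame of trap_mid between -0.044 and 0.044 m and z of offcut_3_mid in the frame of trap_mid between -0.005 and 0.035 m and x of offcut_4_mid in the frame of trap_mid between -0.076 and 0.076 m and y of offcut_4_mid in the frame of trap_mid between -0.044 and 0.044 m and z of offcut_4_mid in the frame of trap_mid between -0.005 and 0.035 m and x of offcut_5_mid in the frame of trap_mid between -0.076 and 0.076 m and y of offcut_5_mid in the frame of trap_mid between -0.044 and 0.044 m and z of offcut_5_mid in the frame of trap_mid between -0.005 and 0.035 m and value of joint selector between -0.12 and 0.12 rad and value of joint selector_lift below 0.003 m), for 0.3 s.
2. the selector has been lifted, turned and dropped home at released (value of joint selector between 1.18 and 1.42 rad and value of joint selector_lift below 0.003 m), for 0.2 s.
3. the lever is held tilted towards the trap (past 0.38 rad) for a second (all of step 2 and value of joint jog_lever above 0.38 rad), for 1 s.
4. the lever is upright again and every offcut lies in the tray (all of step 2 and value of joint jog_lever between -0.08 and 0.08 rad and x of offcut_0_mid in the frame of tray_mid between -0.1 and 0.1 m and y of offcut_0_mid in the frame of tray_mid between -0.085 and 0.085 m and z of offcut_0_mid in the frame of tray_mid between -0.005 and 0.04 m and x of offcut_1_mid in the frame of tray_mid between -0.1 and 0.1 m and y of offcut_1_mid in the frame of tray_mid between -0.085 and 0.085 m and z of offcut_1_mid in the frame of tray_mid between -0.005 and 0.04 m and x of offcut_2_mid in the frame of tray_mid between -0.1 and 0.1 m and y of offcut_2_mid in the frame of tray_mid between -0.085 and 0.085 m and z of offcut_2_mid in the frame of tray_mid between -0.005 and 0.04 m and x of offcut_3_mid in the frame of tray_mid between -0.1 and 0.1 m and y of offcut_3_mid in the frame of tray_mid between -0.085 and 0.085 m and z of offcut_3_mid in the frame of tray_mid between -0.005 and 0.04 m and x of offcut_4_mid in the frame of tray_mid between -0.1 and 0.1 m and y of offcut_4_mid in the frame of tray_mid between -0.085 and 0.085 m and z of offcut_4_mid in the frame of tray_mid between -0.005 and 0.04 m and x of offcut_5_mid in the frame of tray_mid between -0.1 and 0.1 m and y of offcut_5_mid in the frame of tray_mid between -0.085 and 0.085 m and z of offcut_5_mid in the frame of tray_mid between -0.005 and 0.04 m), for 0.3 s.
At the end, for the whole second after the job is handed in: Every offcut lies in the catch tray; the selector is dropped home (within 3 mm) at locked (within 0.12 rad); the lever is upright within 0.08 rad; the scraper stands upright and still on the mat, within 35 mm of its middle (x of offcut_0_mid in the frame of tray_mid between -0.1 and 0.1 m and y of offcut_0_mid in the frame of tray_mid between -0.085 and 0.085 m and z of offcut_0_mid in the frame of tray_mid between -0.005 and 0.04 m and x of offcut_1_mid in the frame of tray_mid between -0.1 and 0.1 m and y of offcut_1_mid in the frame of tray_mid between -0.085 and 0.085 m and z of offcut_1_mid in the frame of tray_mid between -0.005 and 0.04 m and x of offcut_2_mid in the frame of tray_mid between -0.1 and 0.1 m and y of offcut_2_mid in the frame of tray_mid between -0.085 and 0.085 m and z of offcut_2_mid in the frame of tray_mid between -0.005 and 0.04 m and x of offcut_3_mid in the frame of tray_mid between -0.1 and 0.1 m and y of offcut_3_mid in the frame of tray_mid between -0.085 and 0.085 m and z of offcut_3_mid in the frame of tray_mid between -0.005 and 0.04 m and x of offcut_4_mid in the frame of tray_mid between -0.1 and 0.1 m and y of offcut_4_mid in the frame of tray_mid between -0.085 and 0.085 m and z of offcut_4_mid in the frame of tray_mid between -0.005 and 0.04 m and x of offcut_5_mid in the frame of tray_mid between -0.1 and 0.1 m and y of offcut_5_mid in the frame of tray_mid between -0.085 and 0.085 m and z of offcut_5_mid in the frame of tray_mid between -0.005 and 0.04 m and value of joint selector between -0.12 and 0.12 rad and value of joint selector_lift below 0.003 m and value of joint jog_lever between -0.08 and 0.08 rad and horizontal distance between scraper_grip and park_mat below 0.035 m and angle between scraper_grip's own z axis and vertical below 0.12 rad and height (world z) of scraper_grip below 0.07 m and linear speed of scraper below 0.02 m/s); the robot touches nothing.
It fails at once if the fingers touch an offcut (contact force between the fingers and offcut_0 above 1 N or contact force between the fingers and offcut_1 above 1 N or contact force between the fingers and offcut_2 above 1 N or contact force between the fingers and offcut_3 above 1 N or contact force between the fingers and offcut_4 above 1 N or contact force between the fingers and offcut_5 above 1 N).
It fails at once if the lever is tilted towards the trap (past 0.25 rad) while the selector is not at released (value of joint jog_lever above 0.25 rad and value of joint selector below 1 rad).
It fails at once if a bystander is shoved more than 40 mm or knocked over (distance of any of bottle_small, dish, flask from where it was at the start of the episode above 0.04 m or angle between any of bottle_small, dish, flask's own z axis and vertical above 0.5 rad).
Of offcut_0, offcut_1, offcut_2, offcut_3, offcut_4, offcut_5 only 3 to 6 are there at a start; the rules pass over those that are not, and their reading is None.
At some moment in a run one of scraper may be knocked a few centimetres aside while the robot is not near it.
Once in a run the grip may slacken for a moment while it holds something.
It also fails if it takes over 210 s, if anything falls off the work surface, if the arm or the gripper's body presses on something with over 40 N, if the wrist force passes 120 N, or if a joint passes its speed limit or range.

ROBOT

A 6-joint arm with a two-finger parallel gripper is mounted at the origin on a cart in front of the work surface, level with it; the furniture and walls round the work are solid. World frame = base frame: x ahead of the robot, y to its left, z up, the work surface at z = 0. Lengths are in m, angles in rad, forces in N, time in s.
With the tool pointing down it reaches from about 0.375 to 0.75 m from the base axis. Payload 9 kg.
Tool frame: the origin (TCP) lies on the centre line of the jaws, within the pads' length; the fingertips stand manip.nose_length ahead of it and the grasp point (between the pads) lies 8 mm behind it (manip.nose_length is the distance from the TCP to the fingertips, in m); z points along the fingers, y is the line along which they close (so a half turn about z gives the same grasp; the last joint's range is limited). The gripper opens to 85 mm and grips with 20 to 120 N. Pads are 22 mm wide; open, the fingers measure 114 mm over their backs; the gripper's body (76 mm by 85 mm) begins 54 mm behind the grasp point. The pads swing forward as they close: fully open they stand 13 mm farther back than shut.
Start: joints at [-1.32, 0.104, 0.097, 1.564, 0, 1.353], TCP at [0.271, -0.535, 0.242] pointing down, gripper open.
Joint ranges: [-2.99, 2.99], [-0.84, 1.86], [-1.1, 1.16], [-1.84, 2.11], [-1.51, 1.56], [-3.14, 3.14]. Speed limits (rad/s): [2.22, 2.22, 2.57, 3.14, 3.14, 3.14].

INTERFACE

Orientations are given as a 3x3 rotation matrix whose columns are the frame's x, y, z axes.
In Python, from rig import readout, cams, ticket, manip gives the robot as it stands.
- The arm moves only by the tool carry_out, never from a script. Its argument "steps" is a list of rows, each a list of 5 numbers: the shift along the tool's x, y, z in m, then the turn about the tool's z in rad, then the gripper command: -1 is fully open, 1 is shut, values between are in proportion. In form: [[tx, ty, tz, spin, jaw], ...]. A call has 1 to 8 rows; each row shifts and turns the commanded pose from where the row before left it, along the tool's axes as they then stand; what a row does not reach is not made up. A row lasts 1/8 s, in which the tool goes at most 62.5 mm and 10.7 degrees, less where a joint would pass 70% of its speed; a pose out of reach is approached as far as the arm can. A call with a gripper value outside its range is refused whole. The fingers move at their own pace and stop on an object; "force" is the grip in N (left out, the last holds). Time passes only in rows, so rows that do not move let the fingers close. It gives the time, the measured TCP pose, the force, the opening and the grip force at its end, in the units of the state.
- readout.get_state(): the state, without advancing time (a new reading comes with each control period).
- cams.capture(name): name is "side" or "top" or "wrist"; returns a dict with "image" (400x640x3 uint8, blue, green, red), "fov_y" (degrees; the focal length in pixels is half the picture's height over the tangent of half this angle, whatever the lens; pixels are square), "cx", "cy" (the principal point, pixels), "rvec" (rotation vector, rad) and "tvec" (3), from world to camera coordinates, as OpenCV has them. Camera axes: x right, y down, z forward; pixel columns grow to the right and rows downward; lengths in m; the calibration is good to about 2 mm. A picture is of the moment at which its call begins. There is no depth.
- ticket.sign_off(): hands the job in; it is judged then, once.
The state is a dict: "t": time; "qpos": joint angles; "joint_velocities": joint speeds; "joint_efforts": joint torques, N m; "position": TCP position; "eef_rot": TCP orientation; "wrist_force": force on the tool from outside, world axes, zero at the start; "ft_torque": the same for the moment, N m; "grip_width": opening from 0.0 (shut) to 1.0 (fully open); "finger_force": force on a finger pad.
Only numpy, scipy, OpenCV 4.12 (cv2) and the standard library are available. Lean on these libraries where they do the work, as an engineer would, in place of code of your own. Each camera call takes 0.05 s, during which the arm holds its last target. There are 200 camera calls.

## Working session

There is one attempt and no reset: what is moved stays moved. The work goes in short steps, Python scripts to look and compute and a tool call to move; the robot and the scene stay as the last step left them, time stands still between calls to the robot, and variables do not carry over. Pictures are saved under pics/ and viewed, at most 14 in all, crops included, and the job is handed in when it is done.

Besides the shell and the picture viewer there is one more tool, called as name(argument=value, ...) on one line, values as JSON. carry_out: Moves the arm, as the interface text tells. Its arguments: {"type":"object","properties":{"steps":{"type":"array","items":{"type":"array","items":{"type":"number"}}},"force":{"type":"number"}},"required":["steps"]}

```bash
ls; mkdir -p pics
cat > h.py <<'E'
import numpy as np, cv2
from rig import readout, cams, ticket, manip
def cap(n,f=None):
    c=cams.capture(n)
    if f: cv2.imwrite('pics/'+f,c['image'])
    im=c['image'];h=im.shape[0];fl=h/2/np.tan(np.radians(c['fov_y'])/2)
    c['K']=np.array([[fl,0,c['cx']],[0,fl,c['cy']],[0,0,1]]);c['R']=cv2.Rodrigues(np.array(c['rvec'],float))[0];c['t']=np.array(c['tvec'],float).ravel()
    return c
def ray(c,u,v,z):
    d=c['R'].T@np.linalg.inv(c['K'])@[u,v,1];o=-c['R'].T@c['t']
    return o+d*(z-o[2])/d[2]
def proj(c,p):
    q=c['K']@(c['R']@np.array(p)+c['t']);return q[:2]/q[2]
E
python3 - <<'E'
from h import *
for n in ('top','side'):
    c=cap(n,n+'0.png'); print(n,c['fov_y'],-c['R'].T@c['t'],c['R'][2])
s=readout.get_state();print(s,manip.nose_length)
E
```

```text
pics
top 44.87930015608666 [0.07151126 0.18242486 1.89318594] [ 0.23587507 -0.09699145 -0.96693103]
side 46.329676836266636 [0.45977104 1.32020081 0.78486403] [ 0.03507678 -0.89922792 -0.43607197]
{'t': 0.1, 'qpos': array([-1.31972251e+00,  1.04639178e-01,  9.65788851e-02,  1.56389268e+00,
        2.41589359e-05,  1.35311057e+00]), 'joint_velocities': array([ 9.73081071e-04, -8.88345355e-04,  2.87677124e-03, -9.74903282e-05,
        9.43206705e-04, -8.88623030e-04]), 'joint_efforts': array([ 6.46781569e-03, -5.58209753e+01,  5.04716492e+01,  1.29472709e-02,
       -2.19983335e-04,  1.46812687e-05]), 'position': array([ 0.2710222 , -0.53499954,  0.24161784]), 'eef_rot': array([[ 8.92129416e-01,  4.51779854e-01, -2.63961011e-04],
       [ 4.51779848e-01, -8.92128746e-01,  1.12638454e-03],
       [ 2.73390635e-04, -1.12413304e-03, -9.99999331e-01]]), 'wrist_force': array([-0.73199396,  0.05100581,  0.57715089]), 'ft_torque': array([-0.04894844, -0.07347937,  0.03915116]), 'finger_force': 0.0, 'grip_width': 0.9988838042186079} 0.011
```

View pics/top0.png

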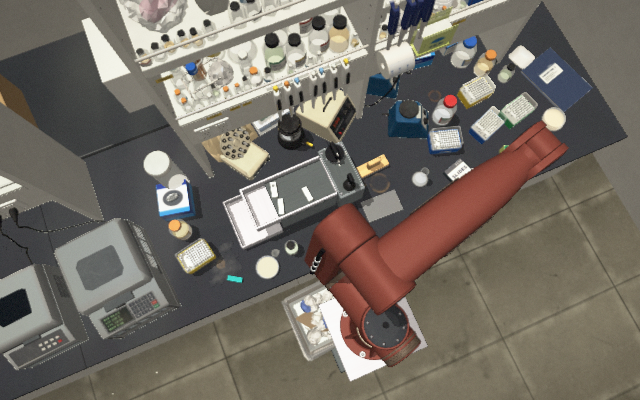

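View pics/side0.png

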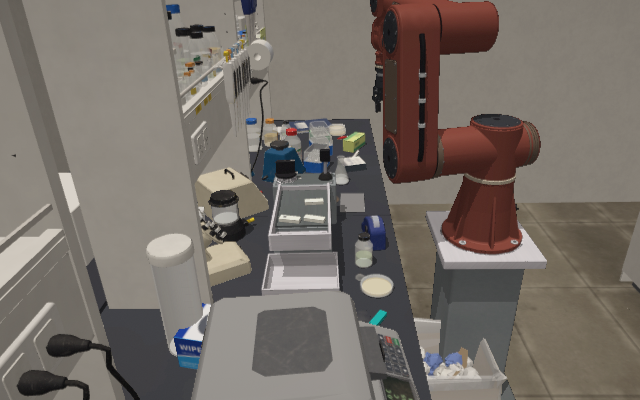

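The top view shows the station around (300,195), a wooden block at (372,165), the grey mat at (382,206), and a turquoise decoy at (235,279). White bars lie on the deck at (273,190), (280,205) and (308,193). I'll enlarge it.

Run:
```python
import cv2
a=cv2.imread('pics/top0.png')[130:260,215:415];cv2.imwrite('pics/c1.png',cv2.resize(a,None,fx=4,fy=4,interpolation=cv2.INTER_CUBIC))
```

```text
(no output)
```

View pics/c1.png

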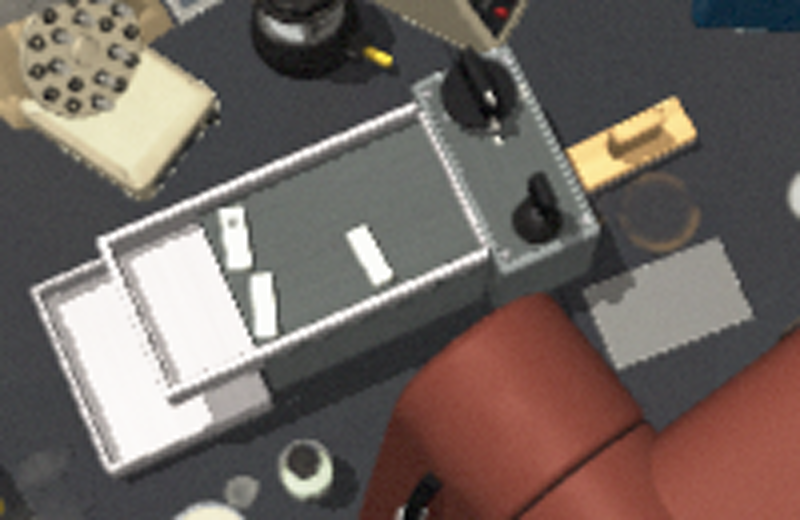

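The crop shows three white offcuts at full-image (273,190), (281,206) and (307,193). The scraper is the only wooden block with a grip, at (373,165). The selector is at (335,152), the lever at (350,182) and the mat at (382,206). The turquoise bar at (235,279) is the decoy.

Run:
```python
from h import *
c=cap('top')
f=lambda p,z:ray(c,215+p[0]/4-.375,130+p[1]/4-.375,z)
def quad(ps,z):
    w=np.array([f(p,z) for p in ps]);print(w.round(3).tolist(),'mean',w.mean(0).round(4));return w
# order: (-y,+x),( -y,-x),(+y,-x),(+y,+x)
w=quad([(505,47),(600,228),(505,272),(413,88)],.15)
print('len',[np.linalg.norm(w[i]-w[i-1]).round(4) for i in range(4)])
ydir=(w[2]+w[3]-w[0]-w[1]); xdir=w[0]+w[3]-w[1]-w[2]
print('yaw from y',np.degrees(np.arctan2(-ydir[0],ydir[1])),'from x',np.degrees(np.arctan2(xdir[1],xdir[0])))
e=quad([(100,240),(172,398)],.16); 
m=quad([(585,290),(720,240),(752,318),(620,370)],.004);print([np.linalg.norm(m[i]-m[i-1]).round(4) for i in range(4)])
# scraper wooden mask
hsv=cv2.cvtColor(c['image'],cv2.COLOR_BGR2HSV)
mk=cv2.inRange(hsv,(10,70,120),(28,255,255));mk[:150]=0;mk[182:]=0;mk[:,:352]=0;mk[:,395:]=0
ys,xs=np.nonzero(mk);P=np.array([ray(c,x,y,.03) for x,y in zip(xs,ys)])[:,:2]
r=cv2.minAreaRect((P*1000).astype(np.float32));print('scr',len(P),r,P.mean(0))
```

```text
[[0.669, -0.159, 0.15], [0.468, -0.169, 0.15], [0.464, -0.07, 0.15], [0.665, -0.062, 0.15]] mean [ 0.5666 -0.115   0.15  ]
len [np.float64(0.0976), np.float64(0.2006), np.float64(0.099), np.float64(0.2009)]
yaw from y 2.388604053360807 from x 2.4733019650708252
[[0.637, 0.266, 0.16], [0.472, 0.258, 0.16]] mean [0.5544 0.2619 0.16  ]
[[0.448, -0.158, 0.004], [0.443, -0.305, 0.004], [0.357, -0.3, 0.004], [0.36, -0.156, 0.004]] mean [ 0.4019 -0.2295  0.004 ]
[np.float64(0.0885), np.float64(0.1474), np.float64(0.0861), np.float64(0.1438)]
scr 372 ((564.3187255859375, -258.3135681152344), (50.491729736328125, 130.04229736328125), 4.499387264251709) [ 0.56435878 -0.25820069]
```

carry_out(steps=[[0.048,-0.0144,0,0,-1],[0.048,-0.0144,0,0,-1],[0.048,-0.0144,0,0,-1],[0.048,-0.0144,0,0,-1],[0.048,-0.0144,0,0,-1],[0.048,-0.0144,0,0,-1],[0.048,-0.0144,0,0,-1],[0.048,-0.0144,0,0,-1]])

```text
t: 1.15
position: [0.5626, -0.2576, 0.242]
eef_rot: [[0.892, 0.452, -0.0], [0.452, -0.892, 0.0], [-0.0, -0.0, -1.0]]
wrist_force: [0.5, -0.9, 0.5]
grip_width: 1.002
finger_force: 0.0
```

carry_out(steps=[[0,0,0,-0.15,-1],[0,0,0,-0.15,-1],[0,0,0,-0.15,-1],[0,0,0,-0.15,-1],[0,0,0,-0.15,-1],[0,0,0,-0.15,-1],[0,0,0,-0.14,-1],[0,0,0,-0.14,-1]])

```text
t: 2.15
position: [0.5615, -0.2589, 0.2419]
eef_rot: [[-0.083, 0.997, -0.001], [0.997, 0.083, 0.0], [0.0, -0.001, -1.0]]
wrist_force: [0.7, 0.0, -0.2]
grip_width: 1.0
finger_force: 0.0
```

```bash
cat >> h.py <<'E'
def rel(x,y,z,yaw=None):
    "tool-frame shift (and spin) to a world target; yaw = world angle of tool x, deg"
    s=readout.get_state();R=np.array(s['eef_rot']);p=np.array(s['position'])
    cur=np.degrees(np.arctan2(R[1,0],R[0,0]))
    print('pos',p.round(4),'xyaw',cur.round(2),'tilt',R[2,2].round(5),'grip',round(s['grip_width'],3),'F',np.round(s['wrist_force'],1),'ff',round(s['finger_force'],1),'t',round(s['t'],1))
    sp=0 if yaw is None else -((yaw-cur+180)%360-180)
    print('shift',(R.T@(np.array([x,y,z])-p)).round(4),'spin',np.radians(sp).round(3))
E
python3 - <<'E'
from h import *
rel(.564,-.258,.2,94.5)
c=cap('wrist','w1.png');print(proj(c,[.564,-.258,.06]),-c['R'].T@c['t'])
hsv=cv2.cvtColor(c['image'],cv2.COLOR_BGR2HSV)
mk=cv2.inRange(hsv,(10,70,100),(28,255,255))
for k in cv2.findContours(mk,0,2)[0]:
    if cv2.contourArea(k)>800:
        P=np.array([ray(c,*q[0],.03)[:2] for q in k]);print(cv2.contourArea(k),cv2.minAreaRect((P*1000).astype(np.float32)))
E
```

```text
pos [ 0.5615 -0.2589  0.2419] xyaw 94.73 tilt -1.0 grip 1.0 F [ 0.7  0.  -0.2] ff 0.0 t 2.1
shift [0.0007 0.0026 0.0419] spin 0.004
[326.34822257 181.86881072] [ 0.55511582 -0.18768984  0.37318562]
4206.5 ((554.7066040039062, -250.84454345703125), (80.08179473876953, 149.8182373046875), 4.0361175537109375)
2339.5 ((842.4401245117188, -83.25115966796875), (108.6823501586914, 37.789756774902344), 40.90781021118164)
```

View pics/w1.png

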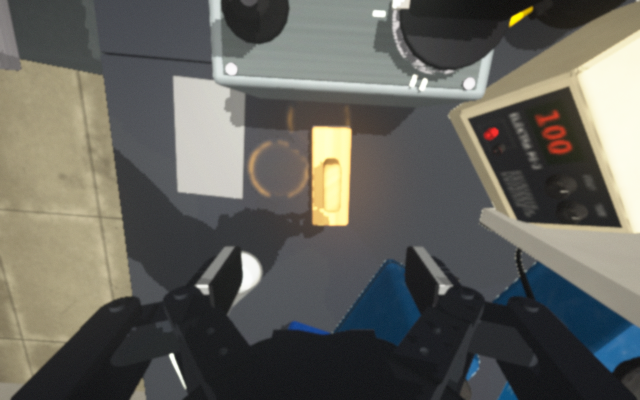

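The wrist view shows the scraper foot with corners (312,127), (350,127), (349,226) and (313,225), its grip top at about (332,185), the mat at (210,137) and the console above. A hotplate box has its nearest corner at (452,108).

Run:
```python
from h import *
c=cap('wrist')
q=np.array([ray(c,*p,.03) for p in [(312,126),(351,126),(350,226),(313,226)]]);print(q.round(4),q.mean(0).round(4))
print('yaw',np.degrees(np.arctan2(*( (q[0]-q[3]+q[1]-q[2])[[1,0]]))))
print('grip',ray(c,333,185,.084))
m=np.array([ray(c,*p,.004) for p in [(174,76),(244,88),(243,198),(178,193)]]);print(m.round(4),m.mean(0))
print('box',ray(c,452,108,.1),ray(c,482,212,.1))
print('console',[ray(c,*p,.15).round(4) for p in [(212,80),(486,97)]])
```

```text
[[ 0.5415 -0.1978  0.03  ]
 [ 0.5881 -0.1937  0.03  ]
 [ 0.6018 -0.3219  0.03  ]
 [ 0.5526 -0.3263  0.03  ]] [ 0.571  -0.2599  0.03  ]
yaw 95.52405378846557
grip [ 0.5707185  -0.25539858  0.084     ]
[[ 0.3665 -0.1542  0.004 ]
 [ 0.4526 -0.1604  0.004 ]
 [ 0.4522 -0.3037  0.004 ]
 [ 0.3624 -0.3044  0.004 ]] [ 0.40841087 -0.23066177  0.004     ]
box [ 0.67390723 -0.16790505  0.1       ] [ 0.72774191 -0.26674293  0.1       ]
console [array([ 0.4691, -0.1677,  0.15  ]), array([ 0.676 , -0.1615,  0.15  ])]
```

carry_out(steps=[[0,0.0085,0,-0.01,-1],[0,0,0.03,0,-1],[0,0,0.04,0,-1],[0,0,0.04,0,-1],[0,0,0.04,0,-1],[0,0,0.03,0,-1],[0,0,0.008,0,-1],[0,0,0,0,-1]], force=90)

```text
t: 3.25
position: [0.5704, -0.2584, 0.0546]
eef_rot: [[-0.087, 0.996, 0.0], [0.996, 0.087, -0.0], [-0.0, 0.0, -1.0]]
wrist_force: [-0.2, 0.7, 0.9]
grip_width: 0.996
finger_force: 0.0
```

carry_out(steps=[[0,0,0,0,1],[0,0,0,0,1],[0,0,0,0,1],[0,0,0,0,1],[0,0,0,0,1],[0,0,0,0,1],[0,0,0,0,1],[0,0,0,0,1]])

```text
t: 4.25
position: [0.5705, -0.2586, 0.0549]
eef_rot: [[-0.088, 0.996, 0.001], [0.996, 0.088, -0.001], [-0.001, 0.001, -1.0]]
wrist_force: [1.3, -0.3, 5.5]
grip_width: 0.22
finger_force: 89.0
```

carry_out(steps=[[0,0,-0.03,0,1],[0,0,-0.04,0,1],[0,0,-0.04,0,1],[0,0,-0.04,0,1],[0,0,-0.04,0,1],[0,0,-0.04,0,1],[0,0,-0.04,0,1],[0,0,-0.02,0,1]])

```text
t: 5.25
position: [0.5701, -0.2585, 0.3457]
eef_rot: [[-0.088, 0.996, 0.0], [0.996, 0.088, -0.001], [-0.001, 0.0, -1.0]]
wrist_force: [-0.4, -0.6, -4.3]
grip_width: 0.224
finger_force: 88.8
```

carry_out(steps=[[0,0,0,-0.19,1],[0,0,0,-0.19,1],[0,0,0,-0.19,1],[0,0,0,-0.19,1],[0,0,0,-0.19,1],[0,0,0,-0.19,1],[0,0,0,-0.19,1],[0,0,0,-0.19,1]])

```text
t: 6.25
position: [0.5697, -0.2582, 0.3429]
eef_rot: [[-1.0, -0.023, -0.002], [-0.023, 1.0, 0.001], [0.002, 0.001, -1.0]]
wrist_force: [0.1, -0.4, -3.9]
grip_width: 0.227
finger_force: 90.1
```

Run:
```python
from h import *
c=cap('top')
O=np.array([.561,.0715]);a=np.radians(2.3);X=np.array([np.cos(a),np.sin(a)]);Y=np.array([-X[1],X[0]])
for p in [(237,238),(263,305),(370,253),(348,230),(392,280)]:
    w=ray(c,215+p[0]/4-.4,130+p[1]/4-.4,.147)[:2];print('station',(X@(w-O)).round(4),(Y@(w-O)).round(4))
g=O-.098*Y;print(g);rel(g[0],g[1],.345,182.3)
c=cap('wrist','w2.png');print(-c['R'].T@c['t'])
```

```text
station 0.0353 0.0747
station -0.0342 0.0791
station -0.0312 -0.0318
station -0.0021 -0.0226
station -0.0636 -0.0393
[ 0.56493292 -0.02642105]
pos [ 0.5697 -0.2582  0.3429] xyaw -178.13 tilt -1.0 grip 0.221 F [-0.4  0.4 -4.4] ff 90.1 t 6.3
shift [-0.0028  0.2318 -0.0018] spin -0.007
[ 0.49738828 -0.26138509  0.47432436]
```

View pics/w2.png

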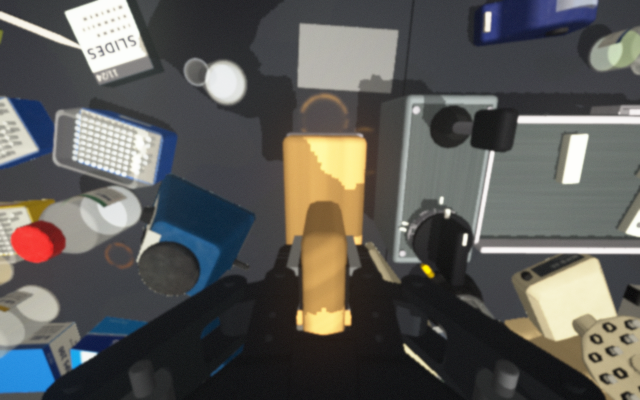

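The wrist view shows the scraper held straight in the jaws. The station is to the right: console at (450,180), with one white mark visible on the selector at (465,240). The mat is at (348,57).

carry_out(steps=[[0,0.02,0,0,1],[0,0.036,0,0,1],[0,0.04,0,0,1],[0,0.04,0,0,1],[0,0.04,0,0,1],[0,0.036,0,0,1],[-0.003,0.02,0,0,1],[0,0,0,0,1]])

```text
t: 7.35
position: [0.5691, -0.0249, 0.3442]
eef_rot: [[-1.0, -0.017, -0.0], [-0.017, 1.0, -0.0], [0.0, -0.0, -1.0]]
wrist_force: [-0.1, -0.4, -4.2]
grip_width: 0.222
finger_force: 90.0
```

Run:
```python
from h import *
g=[.5649,-.0264];rel(g[0],g[1],.345,182.3)
c=cap('wrist','w3.png');print(-c['R'].T@c['t'])
```

```text
pos [ 0.5691 -0.0249  0.3442] xyaw -179.0 tilt -1.0 grip 0.222 F [-0.1 -0.4 -4.2] ff 90.0 t 7.3
shift [ 0.0042 -0.0015 -0.0008] spin -0.023
[ 0.49642819 -0.02674376  0.47547843]
```

View pics/w3.png

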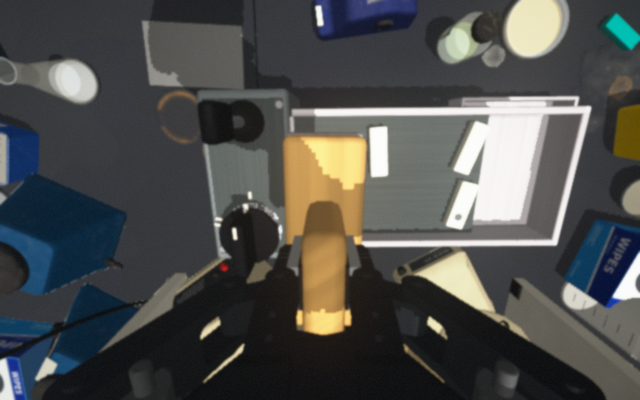

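The wrist view shows three offcuts at (378,151), (469,147) and (461,204), and the trap at (520,165), empty and shut. The near fence runs along row ~110 and the far fence along row ~241.

Run:
```python
from h import *
c=cap('wrist');g=cv2.cvtColor(c['image'],cv2.COLOR_BGR2GRAY)
for col in (400,425,445): print(col,g[100:122,col],g[230:250,col])
for u in (400,440):
    print([ray(c,u,v,.16).round(4) for v in (113,238)])
print('trap end inner/outer',ray(c,580,116,.16),ray(c,556,240,.16))
```

```text
400 [ 51  51  51  53  51  54  69 132 207 240 247 248 248 244 230 182 136 116
 116 116 116 116] [ 72  67  75  91 101 103 103 102 104 113 149 207 237 244 244 234 185 110
  74  66]
425 [ 51  52  52  50  53  55  76 140 211 240 246 247 246 241 223 173 128 112
 112 112 113 115] [ 75  71  82  94 102 105 105 105 105 120 161 215 238 244 243 230 173 101
  69  66]
445 [ 56  52  52  54  54  61  92 159 222 242 246 247 244 237 211 160 125 114
 114 114 112 114] [ 77  75  87  99 104 105 106 106 110 128 176 222 239 243 238 213 143  80
  59  57]
[array([0.4896, 0.0557, 0.16  ]), array([0.6376, 0.0697, 0.16  ])]
[array([0.489 , 0.0993, 0.16  ]), array([0.6368, 0.1194, 0.16  ])]
trap end inner/outer [0.4896597  0.25280947 0.16      ] [0.63721991 0.26412417 0.16      ]
```

Run:
```python
from h import *
c=cap('wrist');im=c['image']
print(im[126:146,325].tolist())
for v in (133,135,137,139): print(v,ray(c,325,v,.319).round(4),ray(c,325,v,.289).round(4))
for col in (400,560): 
  for z,v in((.16,115),(.16,239.5)): print(col,ray(c,col,v,z).round(4))
```

```text
[[114, 119, 118], [113, 120, 117], [110, 118, 117], [113, 121, 118], [112, 117, 116], [106, 111, 113], [97, 102, 105], [98, 102, 110], [97, 106, 119], [80, 104, 128], [75, 118, 156], [86, 148, 193], [102, 178, 227], [111, 196, 238], [125, 210, 246], [130, 222, 249], [137, 229, 251], [144, 234, 252], [150, 237, 252], [150, 238, 252]]
133 [ 0.5043 -0.0273  0.319 ] [ 0.5057 -0.0271  0.289 ]
135 [ 0.5053 -0.0273  0.319 ] [ 0.507  -0.0271  0.289 ]
137 [ 0.5064 -0.0273  0.319 ] [ 0.5083 -0.0271  0.289 ]
139 [ 0.5075 -0.0273  0.319 ] [ 0.5096 -0.0271  0.289 ]
400 [0.4918 0.0553 0.16  ]
400 [0.6396 0.0691 0.16  ]
560 [0.4891 0.23   0.16  ]
560 [0.6366 0.2681 0.16  ]
```

Run:
```python
from h import *
c=cap('wrist');g=cv2.cvtColor(c['image'],cv2.COLOR_BGR2GRAY).astype(float)
def cross(col,lo,hi,sgn):  # outer edges of the fence tops, half level
    s=g[lo:hi,col];th=150
    i=[k for k in range(len(s)-1) if (s[k]-th)*(s[k+1]-th)<0][0 if sgn>0 else -1]
    return lo+i+(th-s[i])/(s[i+1]-s[i])
for nm,lo,hi,sg in (('near outer',98,118,1),('far outer',232,252,-1)):
    P=np.array([ray(c,u,cross(u,lo,hi,sg),.16) for u in range(390,450,5)]);
    f=np.polyfit(P[:,1],P[:,0],1);print(nm,P[0],P[-1],'yaw',-np.degrees(np.arctan(f[0])),'x at y=.06',np.polyval(f,.06))
print(g[100:120,540].astype(int),g[232:252,540].astype(int))
```

```text
near outer [0.48399073 0.04334196 0.16      ] [0.48258803 0.10287774 0.16      ] yaw 1.35455955419454 x at y=.06 0.4836432039963505
far outer [0.64937166 0.05707982 0.16      ] [0.6475042  0.12589797 0.16      ] yaw 1.3683211071175156 x at y=.06 0.6493686453379633
[193 225 237 240 241 236 227 229 236 241 242 241 231 216 224 228 232 236
 239 240] [ 97 100 101 102 103 104 122 165 212 234 240 236 210 143  85  64  61  60
  60  61]
```

carry_out(steps=[[0.0025,0,0,-0.012,1],[0,0,0.02,0,1],[0,0,0.03,0,1],[0,0,0.03,0,1],[0,0,0.03,0,1],[0,0,0.03,0,1],[0,0,0.009,0,1],[0,0,0.003,0,1]])

```text
t: 8.55
position: [0.5666, -0.0267, 0.1926]
eef_rot: [[-1.0, -0.029, 0.0], [-0.029, 1.0, -0.0], [-0.0, -0.0, -1.0]]
wrist_force: [-0.5, 0.3, -3.6]
grip_width: 0.22
finger_force: 89.6
```

Run:
```python
from h import *
rel(.567,-.025,.192,181.7)
```

```text
pos [ 0.5666 -0.0267  0.1926] xyaw -178.35 tilt -1.0 grip 0.22 F [-0.5  0.3 -3.6] ff 89.6 t 8.6
shift [-0.0005  0.0017  0.0006] spin -0.001
```

carry_out(steps=[[0,0.01,0,0,1],[0,0.014,0,0,1],[0,0.014,0,0,1],[0,0.014,0,0,1],[0,0.014,0,0,1],[0,0.014,0,0,1],[0,0.014,0,0,1],[0,0.014,0,0,1]])

```text
t: 9.55
position: [0.5634, 0.0825, 0.1922]
eef_rot: [[-1.0, -0.029, -0.0], [-0.029, 1.0, -0.0], [0.0, -0.0, -1.0]]
wrist_force: [0.1, -0.3, -4.2]
grip_width: 0.221
finger_force: 89.8
```

carry_out(steps=[[0,0.008,0,0,1],[0,0.008,0,0,1],[0,0.008,0,0,1],[0,0.008,0,0,1],[0,0.008,0,0,1],[0,0.008,0,0,1],[0,0.008,0,0,1],[0,0.008,0,0,1]])

```text
t: 10.55
position: [0.5616, 0.1461, 0.1923]
eef_rot: [[-1.0, -0.029, 0.0], [-0.029, 1.0, -0.0], [-0.0, -0.0, -1.0]]
wrist_force: [-0.2, 0.4, -3.9]
grip_width: 0.224
finger_force: 90.0
```

Run:
```python
from h import *
rel(.561,.173,.192,181.7)
c=cap('wrist');t=cap('top');s=cap('side')
a=np.hstack([cv2.resize(t['image'][150:260,220:360],(420,330),interpolation=2),cv2.resize(s['image'][170:310,240:380],(330,330),interpolation=2)])
cv2.imwrite('pics/m1.png',np.vstack([a,cv2.resize(c['image'][60:260,200:640],(750,341))])[:600])
```

```text
pos [0.5616 0.1461 0.1923] xyaw -178.33 tilt -1.0 grip 0.224 F [-0.2  0.4 -3.9] ff 90.0 t 10.6
shift [-0.0002  0.0269  0.0003] spin -0.0
```

View pics/m1.png

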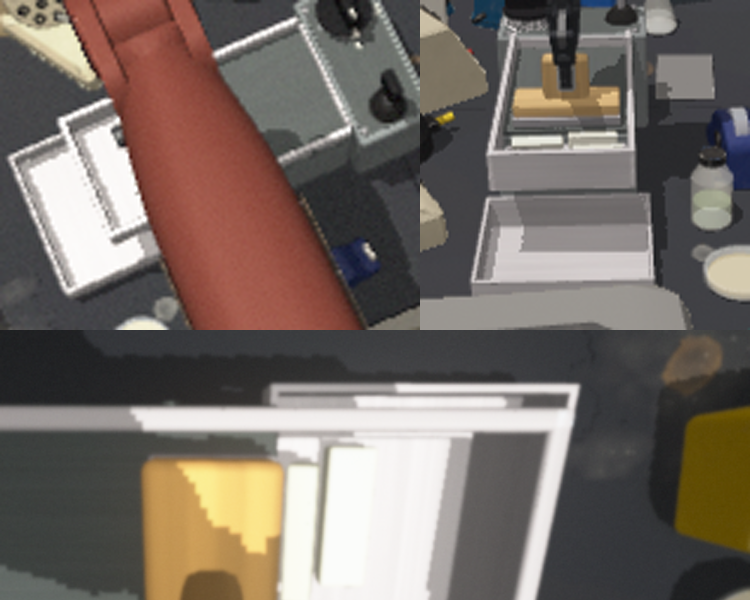

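The bars are now at the deck edge, lined up ahead of the scraper. I'll push on a little.

carry_out(steps=[[0,0.005,0,0,1],[0,0.005,0,0,1],[0,0.005,0,0,1],[0,0.005,0,0,1],[0,0.005,0,0,1],[0,0.005,0,0,1],[0,0,0,0,1],[0,0,0,0,1]])

```text
t: 11.7
position: [0.5607, 0.1755, 0.1922]
eef_rot: [[-1.0, -0.029, -0.0], [-0.029, 1.0, -0.0], [0.0, -0.0, -1.0]]
wrist_force: [0.3, -0.2, -3.8]
grip_width: 0.221
finger_force: 90.0
```

carry_out(steps=[[0,-0.01,0,0,1],[0,-0.03,0,0,1],[0,-0.03,0,0,1],[0,-0.03,0,0,1],[0,0,0,0,1]])

```text
t: 12.32
position: [0.5637, 0.073, 0.1923]
eef_rot: [[-1.0, -0.026, 0.0], [-0.026, 1.0, -0.001], [-0.0, -0.001, -1.0]]
wrist_force: [0.1, 0.4, -3.0]
grip_width: 0.226
finger_force: 90.0
```

Run:
```python
from h import *
rel(.567,-.01,.345,181.7)
c=cap('wrist');s=cap('side')
cv2.imwrite('pics/m2.png',np.vstack([cv2.resize(s['image'][180:270,240:400],(640,360),interpolation=2),cv2.resize(c['image'][60:200,320:640],(525,230))[:, :].copy() if 0 else cv2.copyMakeBorder(cv2.resize(c['image'][60:200,320:640],(525,230)),0,0,0,115,0)]))
```

```text
pos [0.5637 0.073  0.1923] xyaw -178.51 tilt -1.0 grip 0.226 F [ 0.1  0.4 -3. ] ff 90.0 t 12.3
shift [-0.0011 -0.0832 -0.1526] spin -0.004
```

View pics/m2.png

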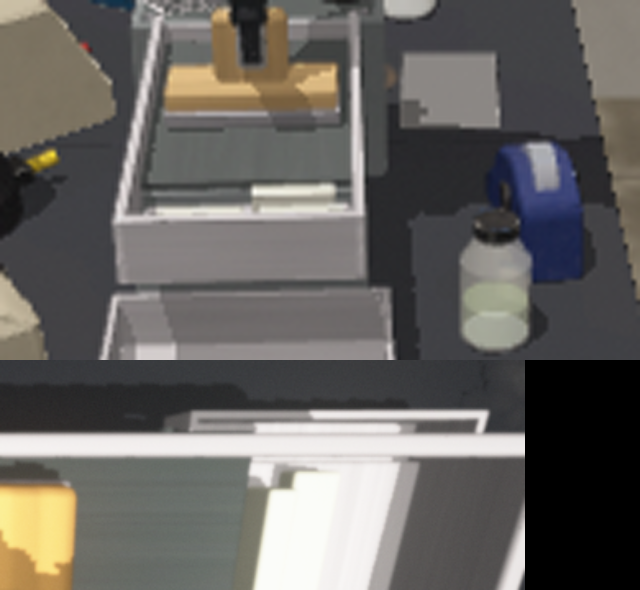

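All three offcuts are flat in the trap and the deck is empty. Next I park the scraper.

carry_out(steps=[[0,0,-0.03,0,1],[0,0,-0.04,0,1],[0,0,-0.04,0,1],[0,0,-0.04,0,1],[0,0,-0.005,0,1]])

```text
t: 13.05
position: [0.5645, 0.0762, 0.3503]
eef_rot: [[-1.0, -0.03, 0.005], [-0.03, 1.0, -0.0], [-0.005, -0.001, -1.0]]
wrist_force: [0.4, -0.3, -4.1]
grip_width: 0.22
finger_force: 90.4
```

carry_out(steps=[[0.0207,-0.0374,0,0,1],[0.0207,-0.0374,0,0,1],[0.0207,-0.0374,0,0,1],[0.0207,-0.0374,0,0,1],[0.0207,-0.0374,0,0,1],[0.0207,-0.0374,0,0,1],[0.0207,-0.0374,0,0,1],[0.0207,-0.0374,0,0,1]])

```text
t: 14.05
position: [0.4061, -0.229, 0.3457]
eef_rot: [[-1.0, -0.03, -0.001], [-0.03, 1.0, 0.001], [0.001, 0.001, -1.0]]
wrist_force: [1.9, -1.0, -4.4]
grip_width: 0.22
finger_force: 90.1
```

carry_out(steps=[[0,0,0,0.185,1],[0,0,0,0.185,1],[0,0,0,0.185,1],[0,0,0,0.185,1],[0,0,0,0.185,1],[0,0,0,0.185,1],[0,0,0,0.185,1],[0,0,0,0.185,1]])

```text
t: 15.05
position: [0.4069, -0.2278, 0.3456]
eef_rot: [[-0.114, 0.993, -0.001], [0.993, 0.114, 0.001], [0.001, -0.001, -1.0]]
wrist_force: [0.6, 0.1, -3.2]
grip_width: 0.222
finger_force: 90.2
```

Run:
```python
from h import *
rel(.406,-.230,.0625,91)
```

```text
pos [ 0.4069 -0.2278  0.3456] xyaw 96.57 tilt -1.0 grip 0.222 F [ 0.6  0.1 -3.2] ff 90.2 t 15.1
shift [-0.0025 -0.0008  0.2831] spin 0.097
```

carry_out(steps=[[-0.0025,0,0.03,0.097,1],[0,0,0.05,0,1],[0,0,0.05,0,1],[0,0,0.05,0,1],[0,0,0.05,0,1],[0,0,0.035,0,1],[0,0,0.014,0,1],[0,0,0.005,0,1]])

```text
t: 16.05
position: [0.4069, -0.2304, 0.0627]
eef_rot: [[-0.023, 1.0, -0.001], [1.0, 0.023, 0.001], [0.001, -0.001, -1.0]]
wrist_force: [-0.3, -0.6, -4.5]
grip_width: 0.221
finger_force: 90.2
```

carry_out(steps=[[0,0,0.002,0,1],[0,0,0.001,0,1],[0,0,0,0,1],[0,0,0,0,0],[0,0,0,0,-1],[0,0,0,0,-1],[0,0,0,0,-1],[0,0,0,0,-1]])

```text
t: 17.05
position: [0.4072, -0.2309, 0.0603]
eef_rot: [[-0.023, 1.0, 0.0], [1.0, 0.023, -0.0], [-0.0, 0.0, -1.0]]
wrist_force: [-0.2, 0.3, -0.1]
grip_width: 1.0
finger_force: 0.0
```

carry_out(steps=[[0,0,-0.03,0,-1],[0,0,-0.05,0,-1],[0,0,-0.05,0,-1],[0,0,-0.05,0,-1],[0,0,-0.05,0,-1],[0,0,-0.04,0,-1],[0,0,-0.01,0,-1],[0,0,0,0,-1]])

```text
t: 18.05
position: [0.4073, -0.231, 0.3402]
eef_rot: [[-0.023, 1.0, 0.0], [1.0, 0.023, -0.0], [-0.0, 0.0, -1.0]]
wrist_force: [0.2, 0.8, -0.3]
grip_width: 1.003
finger_force: 0.0
```

carry_out(steps=[[0.014,0.028,0,0,-1],[0.014,0.028,0,0,-1],[0.014,0.028,0,0,-1],[0.014,0.028,0,0,-1],[0.014,0.028,0,0,-1],[0.014,0.028,0,0,-1],[0.014,0.028,0,0,-1],[0.014,0.028,0,0,-1]])

```text
t: 19.05
position: [0.6289, -0.1129, 0.3381]
eef_rot: [[-0.023, 1.0, -0.003], [1.0, 0.023, 0.001], [0.001, -0.003, -1.0]]
wrist_force: [-0.2, 0.2, 0.5]
grip_width: 1.004
finger_force: 0.0
```

carry_out(steps=[[0,0,0,-0.185,-1],[0,0,0,-0.185,-1],[0,0,0,-0.185,-1],[0,0,0,-0.185,-1],[0,0,0,-0.185,-1],[0,0,0,-0.185,-1],[0,0,0,-0.185,-1],[0,0,0,-0.185,-1]])

```text
t: 20.05
position: [0.628, -0.1135, 0.3381]
eef_rot: [[-0.998, 0.062, -0.003], [0.062, 0.998, 0.001], [0.003, 0.001, -1.0]]
wrist_force: [0.1, 0.8, 0.2]
grip_width: 0.997
finger_force: 0.0
```

Run:
```python
from h import *
rel(.630,-.112,.25,182)
c=cap('wrist');cv2.imwrite('pics/w4.png',cv2.resize(c['image'][0:300,100:540],(792,540)))
```

```text
pos [ 0.628  -0.1135  0.3381] xyaw 176.47 tilt -1.0 grip 0.997 F [0.1 0.8 0.2] ff 0.0 t 20.1
shift [-0.0021  0.0015  0.088 ] spin -0.097
```

View pics/w4.png

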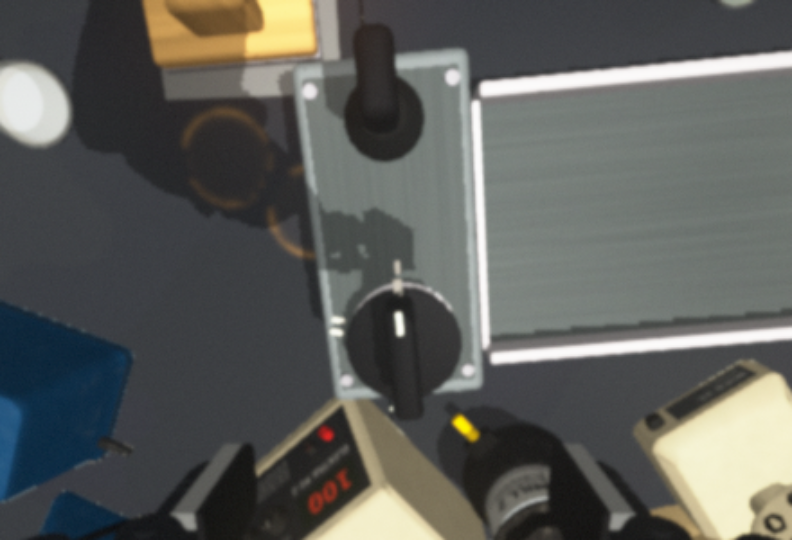

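The crop shows the selector at (403,345), with its bar along station x pointing at the single mark at (397,270), so it is locked. The double mark is at (338,327). The lever is at (382,100), and the console screws at (309,91), (452,76), (468,370) and (347,382).

Run:
```python
from h import *
c=cap('wrist')
f=lambda u,v,z:ray(c,100+u/1.8,v/1.8,z)
q=np.array([f(*p,.15) for p in [(309,91),(452,76),(468,370),(347,382)]]);print(q.round(4),q.mean(0).round(4))
d=q[3]-q[0]+q[2]-q[1];print('yaw x',np.degrees(np.arctan2(d[1],d[0])));d=q[1]-q[0]+q[2]-q[3];print('yaw y',np.degrees(np.arctan2(-d[0],d[1])))
print('skirt',f(403,343,.174),'mark on bar',f(399,323,.218),'bar ends',f(393,305,.218),f(410,415,.218))
a=np.radians(1.8)
# box corner height
g=cv2.Rodrigues
```

```text
[[ 0.4846 -0.1602  0.15  ]
 [ 0.4812 -0.0773  0.15  ]
 [ 0.6588 -0.0711  0.15  ]
 [ 0.6629 -0.1532  0.15  ]] [ 0.5719 -0.1154  0.15  ]
yaw x 2.1222648732467477
yaw y 2.587007533515216
skirt [ 0.63156311 -0.11357782  0.174     ] mark on bar [ 0.60953792 -0.11461383  0.218     ] bar ends [ 0.60000648 -0.11715663  0.218     ] [ 0.66093569 -0.11145366  0.218     ]
```

carry_out(steps=[[-0.003,0.0022,0,-0.1,-1],[0,0,0.03,0,-1],[0,0,0.04,0,-1],[0,0,0.04,0,-1],[0,0,0.03,0,-1],[0,0,0.005,0,-1],[0,0,0,0,-1],[0,0,0,0,-1]], force=40)

```text
t: 21.15
position: [0.6323, -0.112, 0.197]
eef_rot: [[-1.0, -0.031, 0.002], [-0.031, 1.0, -0.001], [-0.002, -0.001, -1.0]]
wrist_force: [-0.4, 0.1, -0.2]
grip_width: 0.999
finger_force: 0.0
```

carry_out(steps=[[0,0,0,0,-0.2],[0,0,0,0,0.3],[0,0,0,0,0.5],[0,0,0,0,1],[0,0,0,0,1],[0,0,0,0,1],[0,0,0,0,1],[0,0,0,0,1]])

```text
t: 22.15
position: [0.6317, -0.1125, 0.1956]
eef_rot: [[-1.0, -0.032, 0.0], [-0.032, 1.0, -0.002], [-0.0, -0.002, -1.0]]
wrist_force: [-0.5, -5.0, 1.9]
grip_width: 0.182
finger_force: 41.9
```

Run:
```python
from h import *
rel(.631,-.1115,.193,182.3)
```

```text
pos [ 0.6317 -0.1125  0.1956] xyaw -178.19 tilt -1.0 grip 0.182 F [-0.5 -5.   1.9] ff 41.9 t 22.1
shift [0.0007 0.0011 0.0026] spin -0.009
```

carry_out(steps=[[0,-0.001,-0.003,0,1],[0,0,-0.004,0,1],[0,0,-0.005,0,1],[0,0,0,0,1]], force=60)

```text
t: 22.65
position: [0.6316, -0.1127, 0.2075]
eef_rot: [[-0.999, -0.032, -0.0], [-0.032, 0.999, -0.0], [0.0, -0.0, -1.0]]
wrist_force: [0.9, -3.3, -5.5]
grip_width: 0.178
finger_force: 61.2
```

carry_out(steps=[[0,0,0,-0.16,1],[0,0,0,-0.16,1],[0,0,0,-0.16,1],[0,0,0,-0.16,1],[0,0,0,-0.16,1],[0,0,0,-0.16,1],[0,0,0,-0.16,1],[0,0,0,-0.18,1]])

```text
t: 23.65
position: [0.6328, -0.1147, 0.2077]
eef_rot: [[-0.232, -0.973, 0.002], [-0.973, 0.232, -0.004], [0.003, -0.003, -1.0]]
wrist_force: [7.6, -11.0, -5.7]
grip_width: 0.179
finger_force: 61.0
```

carry_out(steps=[[0,0,0,0,1],[0,0,0,0,1]])

```text
t: 23.9
position: [0.6328, -0.1146, 0.2078]
eef_rot: [[-0.237, -0.971, 0.003], [-0.971, 0.237, -0.004], [0.003, -0.003, -1.0]]
wrist_force: [6.5, -11.1, -6.1]
grip_width: 0.177
finger_force: 61.2
```

Run:
```python
from h import *
rel(.631,-.1125,.1955,182.+74.5)
```

```text
pos [ 0.6328 -0.1146  0.2078] xyaw -103.73 tilt -0.99999 grip 0.177 F [  6.5 -11.1  -6.1] ff 61.2 t 23.9
shift [-0.0017  0.0023  0.0123] spin -0.004
```

carry_out(steps=[[0,0,0.004,0,1],[0,0,0.005,0,1],[0,0,0.004,0,1],[0,0,0,0,1]])

```text
t: 24.4
position: [0.6329, -0.1147, 0.1957]
eef_rot: [[-0.237, -0.971, 0.003], [-0.971, 0.237, -0.004], [0.003, -0.004, -1.0]]
wrist_force: [3.7, -9.7, 0.4]
grip_width: 0.177
finger_force: 61.9
```

carry_out(steps=[[0,0,0,0,0.6],[0,0,0,0,0.2],[0,0,0,0,-0.3],[0,0,0,0,-1],[0,0,0,0,-1],[0,0,0,0,-1]])

```text
t: 25.15
position: [0.6317, -0.1126, 0.1943]
eef_rot: [[-0.236, -0.972, -0.0], [-0.972, 0.236, -0.0], [0.0, 0.0, -1.0]]
wrist_force: [0.3, 0.0, 0.5]
grip_width: 0.998
finger_force: 0.0
```

Run:
```python
from h import *
rel(.631,-.1125,.1955,182.+74.5)
```

```text
pos [ 0.6317 -0.1126  0.1943] xyaw -103.67 tilt -1.0 grip 0.998 F [0.3 0.  0.5] ff 0.0 t 25.1
shift [ 0.      0.0007 -0.0012] spin -0.003
```

carry_out(steps=[[0,0,-0.02,0,-1],[0,0,-0.04,0,-1],[0,0,-0.05,0.18,-1],[0,0,-0.035,0.18,-1],[0,0,0,0.18,-1],[0,0,0,0.18,-1],[0,0,0,0.18,-1],[0,0,0,0.18,-1]])

```text
t: 26.15
position: [0.6317, -0.1127, 0.3393]
eef_rot: [[-0.97, -0.244, -0.0], [-0.244, 0.97, -0.0], [0.0, -0.0, -1.0]]
wrist_force: [-0.0, 0.3, 1.9]
grip_width: 0.999
finger_force: 0.0
```

carry_out(steps=[[0,0,0,0.18,1],[0,0,0,0.04,1],[0.02,-0.005,0,0,1],[0.03,-0.008,0,0,1],[0.03,-0.008,0,0,1],[0.03,-0.008,0,0,1],[0.02,-0.006,0,0,1],[0,0,0,0,1]])

```text
t: 27.15
position: [0.5022, -0.1522, 0.3399]
eef_rot: [[-1.0, -0.031, 0.001], [-0.031, 1.0, -0.001], [-0.001, -0.001, -1.0]]
wrist_force: [-0.9, -0.4, 0.2]
grip_width: 0.003
finger_force: 0.0
```

Run:
```python
from h import *
rel(.5,-.153,.232,182.3)
c=cap('wrist','w5.png');t=cap('top')
cv2.imwrite('pics/m3.png',np.vstack([cv2.resize(c['image'][0:400,120:520],(400,400)),cv2.resize(t['image'][140:200,315:375],(400,200))]) if 0 else np.hstack([c['image'][:,120:520],cv2.resize(t['image'][135:215,305:385],(400,400),interpolation=2)]))
```

```text
pos [ 0.5022 -0.1522  0.3399] xyaw -178.23 tilt -1.0 grip 0.003 F [-0.9 -0.4  0.2] ff 0.0 t 27.1
shift [ 0.0023 -0.0006  0.1078] spin -0.009
```

View pics/m3.png

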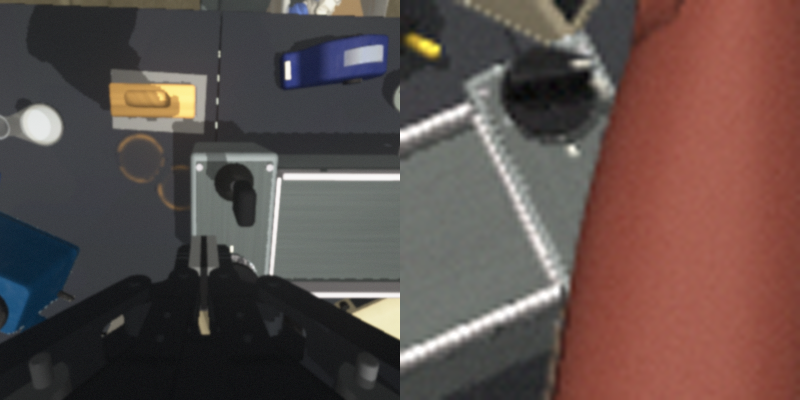

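The wrist view shows the scraper centred on the mat at (272,100), the paddle's top at about (365,208) and the closed fingers at (322,250). The top view shows the selector bar turned to the double mark.

Run:
```python
from h import *
c=cap('wrist')
g=cv2.cvtColor(c['image'],cv2.COLOR_BGR2GRAY)
print(g[200,345:385].tolist());print(g[215,345:385].tolist())
for p in [(352,192),(375,192),(353,224),(376,224)]: print(ray(c,*p,.254).round(4), ray(c,*p,.21).round(4))
print('fingers',[ray(c,*p,.329).round(4) for p in [(309,240),(336,240)]])
```

```text
[103, 94, 87, 79, 73, 67, 57, 43, 30, 26, 27, 27, 27, 30, 33, 35, 39, 42, 41, 42, 43, 45, 44, 42, 44, 45, 43, 41, 40, 45, 69, 98, 109, 113, 117, 116, 118, 118, 121, 124]
[116, 115, 114, 115, 116, 118, 116, 115, 102, 78, 44, 32, 30, 32, 34, 35, 36, 38, 41, 45, 42, 43, 41, 44, 43, 42, 42, 40, 43, 64, 92, 108, 113, 115, 116, 116, 121, 118, 121, 122]
[ 0.4873 -0.1297  0.254 ] [ 0.4989 -0.1246  0.21  ]
[ 0.4868 -0.1111  0.254 ] [ 0.4982 -0.1022  0.21  ]
[ 0.5151 -0.1272  0.254 ] [ 0.5323 -0.1216  0.21  ]
[ 0.5145 -0.1079  0.254 ] [ 0.5315 -0.0984  0.21  ]
fingers [array([ 0.4961, -0.1608,  0.329 ]), array([ 0.4957, -0.1457,  0.329 ])]
```

carry_out(steps=[[0.001,0,0.03,0,1],[0,0,0.04,0,1],[0,0,0.03,0,1],[0,0,0.008,0,1],[0,0,0,0,1],[0,0.006,0,0,1],[0,0.003,0,0,1],[0,0,0,0,1]])

```text
t: 28.3
position: [0.5019, -0.1427, 0.232]
eef_rot: [[-0.999, -0.033, 0.001], [-0.033, 0.999, -0.001], [-0.001, -0.001, -1.0]]
wrist_force: [-0.6, -0.1, -0.6]
grip_width: 0.001
finger_force: 0.0
```

carry_out(steps=[[0,0.003,0,0,1],[0,0.003,0,0,1],[0,0,0,0,1]])

```text
t: 28.68
position: [0.5014, -0.1367, 0.2314]
eef_rot: [[-0.999, -0.032, 0.0], [-0.032, 0.999, -0.0], [-0.0, -0.0, -1.0]]
wrist_force: [-0.3, 1.3, -0.3]
grip_width: 0.004
finger_force: 0.0
```

carry_out(steps=[[0,0.003,0,0,1],[0,0.003,0,0,1],[0,0,0,0,1]])

```text
t: 29.05
position: [0.5013, -0.1309, 0.2315]
eef_rot: [[-0.999, -0.032, 0.0], [-0.032, 0.999, -0.0], [-0.0, -0.0, -1.0]]
wrist_force: [-0.8, -2.0, 2.3]
grip_width: 0.001
finger_force: 1.2
```

carry_out(steps=[[0,0.005,0,0,1],[0,0.006,0,0,1],[0,0.006,0,0,1],[0,0.005,0,0,1],[0,0.003,0,0,1],[0,0,0,0,1]])

```text
t: 29.8
position: [0.5004, -0.1075, 0.2311]
eef_rot: [[-1.0, -0.031, -0.0], [-0.031, 1.0, -0.004], [0.001, -0.004, -1.0]]
wrist_force: [-0.3, -13.7, -2.0]
grip_width: 0.0
finger_force: 5.6
```

Run:
```python
from h import *
rel(.5,-.105,.232,182.3)
c=cap('wrist');s=cap('side')
cv2.imwrite('pics/m4.png',np.hstack([c['image'][50:350,170:470],cv2.resize(s['image'][130:330,230:400],(510,600),interpolation=2)[:300] if 0 else cv2.resize(s['image'][170:300,240:400],(370,300),interpolation=2)]))
```

```text
pos [ 0.5004 -0.1075  0.2311] xyaw -178.22 tilt -0.99999 grip 0.0 F [ -0.3 -13.7  -2. ] ff 5.6 t 29.8
shift [ 0.0003  0.0025 -0.0009] spin -0.009
```

View pics/m4.png

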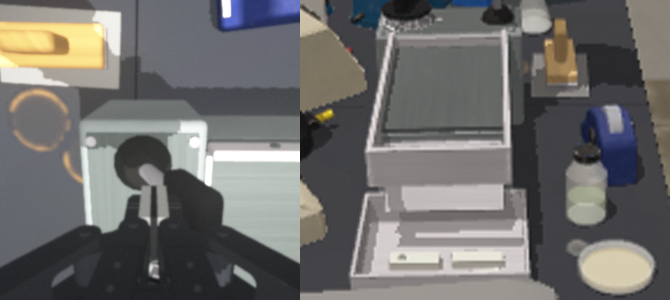

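The leaf is down and two bars are visible in the tray. I'll push 3 mm further and hold.

carry_out(steps=[[0,0.003,0,0,1],[0,0,0,0,1],[0,0,0,0,1],[0,0,0,0,1],[0,0,0,0,1],[0,0,0,0,1],[0,0,0,0,1],[0,0,0,0,1]])

```text
t: 30.9
position: [0.5004, -0.1049, 0.2312]
eef_rot: [[-1.0, -0.031, -0.0], [-0.031, 1.0, -0.004], [0.0, -0.004, -1.0]]
wrist_force: [0.4, -14.3, -2.2]
grip_width: -0.0
finger_force: 6.0
```

carry_out(steps=[[0,0,0,0,1],[0,0,0,0,1],[0,0,0,0,1],[0,0,0,0,1],[0,0,0,0,1],[0,0,0,0,1],[0,0,0,0,1],[0,0,0,0,1]])

```text
t: 31.9
position: [0.5003, -0.1049, 0.2312]
eef_rot: [[-1.0, -0.031, -0.0], [-0.031, 1.0, -0.004], [0.0, -0.004, -1.0]]
wrist_force: [-0.7, -13.9, -2.8]
grip_width: -0.0
finger_force: 6.0
```

Run:
```python
from h import *
t=cap('top');s=cap('side')
cv2.imwrite('pics/m5.png',np.hstack([cv2.resize(t['image'][170:260,215:305],(400,400),interpolation=2),cv2.resize(s['image'][210:310,250:350],(400,400),interpolation=2)]))
```

```text
(no output)
```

View pics/m5.png

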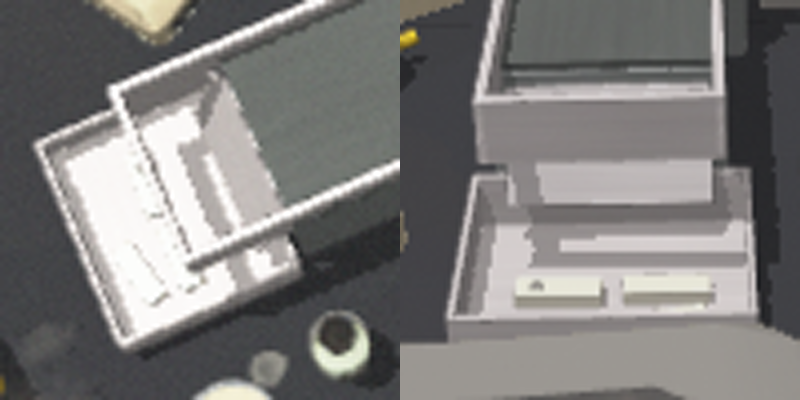

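Run:
```python
from h import *
O=np.array([.563,.0718]);a=np.radians(2);X=np.array([np.cos(a),np.sin(a)]);Y=np.array([-X[1],X[0]])
for n,(r0,r1,c0,c1) in (('top',(170,260,215,300)),('side',(210,300,255,350))):
    c=cap(n);im=c['image'].astype(int);d=im[...,2]-im[...,0];br=im.min(2)
    m=((d>8)&(br>110)).astype(np.uint8);m2=np.zeros_like(m);m2[r0:r1,c0:c1]=m[r0:r1,c0:c1]
    k,l,st,ce=cv2.connectedComponentsWithStats(m2)
    for i in range(1,k):
        if st[i,4]>6:
            u,v=ce[i];w=ray(c,u,v,.02)[:2];print(n,st[i],ce[i].round(1),'st',(X@(w-O)).round(3),(Y@(w-O)).round(3))
    if n=='side':
        for p in [(272,282),(300,282),(300,271),(320,271),(290,235)]: print(p,im[p[1],p[0]])
    else:
        for p in [(265,214),(250,232)]: print(p,im[p[1],p[0]])
```

```text
top [237 170  19   9  93] [247.  172.5] st 0.181 0.141
top [255 188  24  35 295] [266.4 207.2] st 0.015 0.128
top [245 191  15  10  35] [252.  195.1] st 0.085 0.16
top [231 196   8   4   9] [234.3 197.3] st 0.106 0.228
top [226 203  20  45  97] [235.5 224.4] st 0.002 0.266
top [247 202   4   7   9] [248.6 204.9] st 0.053 0.188
top [275 224   6  10  26] [277.2 228. ] st -0.081 0.123
top [265 227   9   8  23] [269.  230.7] st -0.077 0.156
top [257 230   5   6   9] [259.7 232.8] st -0.069 0.193
top [285 242  13  13  78] [291.6 249.2] st -0.181 0.105
top [273 249   6   5  13] [275.8 250.7] st -0.161 0.164
top [261 257  14   3  34] [267.5 258.2] st -0.174 0.205
(265, 214) [247 248 250]
(250, 232) [218 222 228]
side [278 279  23   9 184] [289.1 282.7] st 0.039 0.216
side [305 278  23  10 207] [316.6 282.3] st -0.036 0.217
side [255 291  95   9 514] [305. 296.] st -0.005 0.275
(272, 282) [203 204 210]
(300, 282) [131 141 146]
(300, 271) [204 205 211]
(320, 271) [204 205 211]
(290, 235) [129 129 134]
```

carry_out(steps=[[0,-0.006,0,0,1],[0,-0.006,0,0,1],[0,-0.006,0,0,1],[0,-0.008,0,0,1],[0,-0.012,0,0,1],[0,-0.012,0,0,1],[0,0,-0.05,0,1],[0,0,-0.06,0,1]])

```text
t: 33.1
position: [0.5012, -0.1529, 0.3411]
eef_rot: [[-0.999, -0.032, -0.003], [-0.032, 0.999, 0.002], [0.003, 0.002, -1.0]]
wrist_force: [0.3, -0.4, 0.3]
grip_width: -0.0
finger_force: 0.0
```

carry_out(steps=[[-0.01,0.04,0,0,1],[-0.01,0.045,0,0,1],[-0.01,0.045,0,0,1],[-0.01,0.045,0,0,1],[-0.01,0.045,0,0,1],[-0.01,0.045,0,0,1],[-0.01,0.045,0,0,1],[0,0.03,0,0,1]])

```text
t: 34.1
position: [0.5611, 0.1909, 0.3403]
eef_rot: [[-0.999, -0.033, -0.002], [-0.033, 0.999, 0.0], [0.002, 0.0, -1.0]]
wrist_force: [0.1, -0.2, -0.4]
grip_width: 0.002
finger_force: 0.0
```

Run:
```python
from h import *
rel(.56,.2,.34,182.3)
c=cap('wrist');s=cap('side')
st=lambda a,lo:np.clip((a.astype(float)-lo)*255/(255-lo),0,255).astype(np.uint8)
cv2.imwrite('pics/m6.png',np.hstack([cv2.resize(c['image'][0:320,100:540],(440,320)),cv2.resize(s['image'][210:310,240:352],(358,320),interpolation=2)]))
cv2.imwrite('pics/m6.png',np.vstack([cv2.imread('pics/m6.png'),st(cv2.imread('pics/m6.png'),150)[:280]]))
```

```text
pos [0.5611 0.1909 0.3403] xyaw -178.09 tilt -1.0 grip 0.002 F [ 0.1 -0.2 -0.4] ff 0.0 t 34.1
shift [0.0008 0.0092 0.0003] spin -0.007
```

View pics/m6.png

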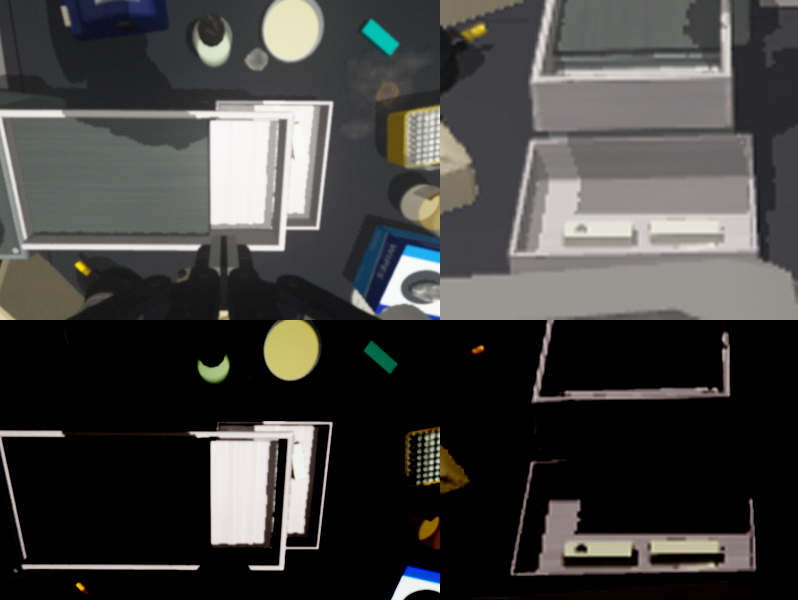

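The trap leaf looks empty. The tray shows two bars, with the edge of a third in front of the right-hand one at side-view crop (697,245). I'll check with the wrist camera nearer the tray.

carry_out(steps=[[0,0.02,0,0,1],[0,0.03,0,0,1],[0,0.03,0,0,1],[0,0.03,0,0,1],[0,0.02,0,0,1],[0,0,0,0,1]])

```text
t: 34.95
position: [0.5566, 0.32, 0.3409]
eef_rot: [[-0.999, -0.033, -0.001], [-0.033, 0.999, -0.0], [0.001, -0.0, -1.0]]
wrist_force: [-0.5, -0.4, -0.8]
grip_width: -0.0
finger_force: 0.0
```

Run:
```python
from h import *
rel(.56,.3,.34,182.3)
O=np.array([.563,.0718]);a=np.radians(2);X=np.array([np.cos(a),np.sin(a)]);Y=np.array([-X[1],X[0]])
c=cap('wrist','w6.png');im=c['image'].astype(int)
# colour tint map: offcut is yellowish (G>=R?) vs white walls
for p in [(O+.0*X+.14*Y,.115),(O+.24*Y,.01)]:
    u,v=proj(c,[*p[0],p[1]]).astype(int);print(u,v,im[v,u])
d=im[...,1]-im[...,2]  # G-R
br=im.min(2)
for th in (-1,1,3):
    m=((d>th)&(br>100)).astype(np.uint8)
    k,l,s,ce=cv2.connectedComponentsWithStats(m)
    for i in range(1,k):
        u,v=ce[i];w=ray(c,u,v,.02)[:2];y=Y@(w-O);x=X@(w-O)
        if s[i,4]>30 and -.12<x<.12 and .0<y<.4: print(th,s[i],'st',x.round(3),y.round(3))
s=cap('side')['image'].astype(int)
for u,v in [(289,282),(316,282),(318,287),(323,287),(318,288)]: print((u,v),s[v,u])
m=((s[...,1]-s[...,0]>8)&(s.min(2)>100));m[:270]=0;m[295:]=0;m[:,:255]=0;m[:,345:]=0
for v in range(276,293): print(v,''.join('#' if q else '.' for q in m[v,262:345]))
```

```text
pos [0.5566 0.32   0.3409] xyaw -178.09 tilt -1.0 grip -0.0 F [-0.5 -0.4 -0.8] ff 0.0 t 35.0
shift [-0.0027 -0.0201  0.0009] spin -0.007
241 174 [244 244 246]
318 162 [246 247 249]
-1 [309 106  19  54 512] st -0.041 0.241
-1 [288 122  14  38 452] st -0.037 0.202
-1 [174 130  34  88 904] st 0.013 0.035
-1 [290 168  14  35 419] st 0.036 0.202
1 [174 130  34  88 902] st 0.013 0.035
1 [291 190  10   9  32] st 0.052 0.201
3 [174 130  29  43 410] st -0.019 0.035
3 [181 175  26  36 292] st 0.043 0.034
(289, 282) [216 229 231]
(316, 282) [210 223 223]
(318, 287) [218 226 228]
(323, 287) [210 219 222]
(318, 288) [198 198 204]
276 ...................................................................................
277 ...................................................................................
278 ...................................................................................
279 ............................................######################.................
280 .................#####.################.....######################.................
281 .................####...#######
[... 320 characters left out ...]
 .................#####################......##########.##########..................
286 .................##.##################.....................##.##...................
287 .........................................................#######...................
288 ...................................................................................
289 ...................................................................................
290 ...................................................................................
291 ...................................................................................
292 ...................................................................................
```

All three offcuts are in the tray, so I'll return the selector.

carry_out(steps=[[-0.0076,-0.0545,0,0,1],[-0.0076,-0.0545,0,0,1],[-0.0076,-0.0545,0,0,1],[-0.0076,-0.0545,0,0,1],[-0.0076,-0.0545,0,0,1],[-0.0076,-0.0545,0,0,1],[-0.0076,-0.0545,0,0,1],[-0.0076,-0.0545,0,0,1]])

```text
t: 36.05
position: [0.6311, -0.1176, 0.3417]
eef_rot: [[-1.0, -0.031, 0.0], [-0.031, 1.0, -0.0], [-0.0, -0.0, -1.0]]
wrist_force: [1.0, 0.1, 0.4]
grip_width: -0.001
finger_force: 0.0
```

carry_out(steps=[[0,0,0,-0.165,-1],[0,0,0,-0.165,-1],[0,0,0,-0.165,-1],[0,0,0,-0.165,-1],[0,0,0,-0.165,-1],[0,0,0,-0.165,-1],[0,0,0,-0.165,-1],[0,0,0,-0.15,-1]])

```text
t: 37.05
position: [0.631, -0.1159, 0.3415]
eef_rot: [[-0.228, -0.974, 0.0], [-0.974, 0.228, -0.0], [0.0, -0.0, -1.0]]
wrist_force: [0.3, 0.3, -0.0]
grip_width: 1.004
finger_force: 0.0
```

Run:
```python
from h import *
rel(.632,-.114,.1955,256.5)
c=cap('wrist')
for p in [(.632,-.114,.218),(.632-.02*np.cos(np.radians(76.5)),-.114-.02*np.sin(np.radians(76.5)),.218)]: print(proj(c,p))
im=c['image'];m=(im.min(2)>150).astype(np.uint8)
k,l,s,ce=cv2.connectedComponentsWithStats(m)
for i in range(1,k):
    w=ray(c,*ce[i],.218)
    if np.hypot(w[0]-.632,w[1]+.114)<.05 and s[i,4]>8: print(s[i],ce[i],w)
```

```text
pos [ 0.631  -0.1159  0.3415] xyaw -103.17 tilt -1.0 grip 1.004 F [ 0.3  0.3 -0. ] ff 0.0 t 37.0
shift [-0.0021 -0.0005  0.146 ] spin 0.006
[322.37808827 199.19581558]
[322.45637248 178.81420053]
[279 140  45  46 459] [296.55119826 157.09150327] [ 0.64585565 -0.15875644  0.218     ]
[319 169   5  14  64] [321.0625 175.5   ] [ 0.6278753  -0.13683358  0.218     ]
[356 172   8   6  38] [359.42105263 174.63157895] [ 0.5926815  -0.12940523  0.218     ]
[295 206  18  22 160] [303.23125 219.0625 ] [ 0.65499736 -0.09850248  0.218     ]
```

carry_out(steps=[[-0.002,0,0,0,-1],[0,0,0.03,0,-1],[0,0,0.04,0,-1],[0,0,0.04,0,-1],[0,0,0.03,0,-1],[0,0,0.006,0,-1],[0,0,0,0,-1],[0,0,0,0,-0.2]], force=60)

```text
t: 38.1
position: [0.6328, -0.1132, 0.1972]
eef_rot: [[-0.232, -0.973, 0.002], [-0.973, 0.232, -0.001], [0.0, -0.003, -1.0]]
wrist_force: [-0.1, -0.3, 0.3]
grip_width: 0.814
finger_force: 0.0
```

carry_out(steps=[[0,0,0,0,0.2],[0,0,0,0,0.5],[0,0,0,0,1],[0,0,0,0,1],[0,0,0,0,1],[0,0,0,0,1],[0,0,0,0,1]])

```text
t: 38.98
position: [0.6332, -0.1131, 0.196]
eef_rot: [[-0.232, -0.973, 0.003], [-0.973, 0.232, -0.001], [0.0, -0.003, -1.0]]
wrist_force: [5.9, -1.0, -0.0]
grip_width: 0.175
finger_force: 59.5
```

carry_out(steps=[[0,0,-0.003,0,1],[0,0,-0.004,0,1],[0,0,-0.005,0,1],[0,0,0,0,1]])

```text
t: 39.48
position: [0.6332, -0.1131, 0.2073]
eef_rot: [[-0.232, -0.973, 0.002], [-0.973, 0.232, -0.0], [-0.0, -0.002, -1.0]]
wrist_force: [8.1, -1.8, -6.2]
grip_width: 0.179
finger_force: 58.5
```

Lifted. I'll turn it back with a spin of +1.3.

carry_out(steps=[[0,0,0,0.16,1],[0,0,0,0.16,1],[0,0,0,0.16,1],[0,0,0,0.16,1],[0,0,0,0.16,1],[0,0,0,0.16,1],[0,0,0,0.16,1],[0,0,0,0.17,1]])

```text
t: 40.48
position: [0.6333, -0.1126, 0.2069]
eef_rot: [[-0.999, -0.042, 0.003], [-0.042, 0.999, 0.001], [-0.003, 0.0, -1.0]]
wrist_force: [8.4, 0.2, -5.4]
grip_width: 0.18
finger_force: 58.8
```

carry_out(steps=[[0,0,0,0,1],[0,0,0.004,0,1],[0,0,0.005,0,1],[0,0,0.004,0,1],[0,0,0,0,1]])

```text
t: 41.1
position: [0.6334, -0.1127, 0.1959]
eef_rot: [[-0.999, -0.047, 0.004], [-0.047, 0.999, -0.0], [-0.004, -0.0, -1.0]]
wrist_force: [3.8, 1.1, 5.6]
grip_width: 0.177
finger_force: 60.2
```

Run:
```python
from h import *
rel(.632,-.114,.1955,181.8)
```

```text
pos [ 0.6334 -0.1127  0.1959] xyaw -177.28 tilt -0.99999 grip 0.177 F [3.8 1.1 5.6] ff 60.2 t 41.1
shift [ 0.0015 -0.0013  0.0004] spin 0.016
```

carry_out(steps=[[0,0,0,0,0.6],[0,0,0,0,0.2],[0,0,0,0,-0.3],[0,0,0,0,-1],[0,0,0,0,-1],[0,0,-0.03,0,-1],[0,0,-0.05,0,-1],[0,0,-0.065,0,-1]])

```text
t: 42.1
position: [0.6314, -0.1125, 0.3373]
eef_rot: [[-0.999, -0.047, -0.002], [-0.047, 0.999, 0.001], [0.002, 0.001, -1.0]]
wrist_force: [1.5, 0.3, 0.4]
grip_width: 1.001
finger_force: 0.0
```

carry_out(steps=[[0.02,0.0,0,0,-1],[0.03,0,0,0,-1],[0.03,0,0,0,-1],[0.02,0,0,0,-1],[0,0,0,0,-1],[0,0,0,0,-1]])

```text
t: 42.85
position: [0.5326, -0.1175, 0.3368]
eef_rot: [[-0.999, -0.047, 0.0], [-0.047, 0.999, -0.0], [-0.0, -0.0, -1.0]]
wrist_force: [-0.3, -0.3, -0.3]
grip_width: 1.0
finger_force: 0.0
```

Run:
```python
from h import *
rel(.632,-.114,.34,181.8)
c=cap('wrist');t=cap('top');s=cap('side')
cv2.imwrite('pics/m7.png',np.vstack([np.hstack([c['image'][:300,120:520],cv2.resize(s['image'][120:310,235:405],(400,300),interpolation=2) if 0 else cv2.resize(s['image'][130:310,240:400],(267,300),interpolation=2)]),np.hstack([cv2.resize(t['image'][135:265,215:395],(415,300),interpolation=2),np.zeros((300,252,3),np.uint8)])]))
```

```text
pos [ 0.5326 -0.1175  0.3368] xyaw -177.3 tilt -1.0 grip 1.0 F [-0.3 -0.3 -0.3] ff 0.0 t 42.9
shift [-0.0994 -0.0011 -0.0031] spin 0.016
```

View pics/m7.png

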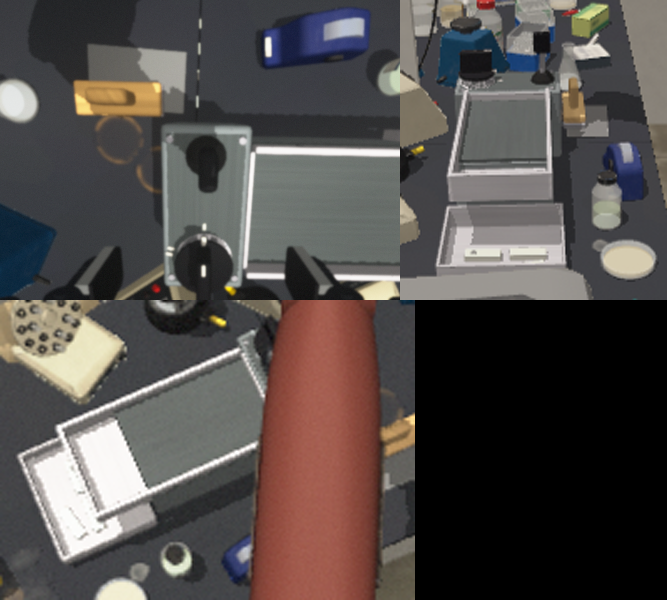

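The selector is back at locked, pointing at its single mark. The scraper has been knocked toward +x, partly off the mat, so I'll measure it and put it back.

Run:
```python
from h import *
c=cap('wrist')
hsv=cv2.cvtColor(c['image'],cv2.COLOR_BGR2HSV)
mk=cv2.inRange(hsv,(8,60,90),(30,255,255));mk[:60]=0;mk[135:]=0;mk[:,:180]=0;mk[:,300:]=0
k=max(cv2.findContours(mk,0,2)[0],key=cv2.contourArea)
print(cv2.boundingRect(k),cv2.minAreaRect(k))
for z in (.03,.034):
    P=np.array([ray(c,*q[0],z)[:2]*1000 for q in k],np.float32);print(z,cv2.minAreaRect(P))
# grip top
print('grip', ray(c,120+105,95,.086))
g=cv2.inRange(hsv,(0,0,110),(180,40,215));g[:30]=0;g[120:]=0;g[:,:195]=0;g[:,315:]=0
kk=max(cv2.findContours(g,0,2)[0],key=cv2.contourArea);P=np.array([ray(c,*q[0],.004)[:2]*1000 for q in kk],np.float32);print('mat',cv2.boundingRect(kk),P.min(0),P.max(0))
```

```text
(193, 80, 89, 53) ((236.8035888671875, 105.85758972167969), (88.82223510742188, 51.15901565551758), 1.432096242904663)
0.03 ((449.0958557128906, -250.6297607421875), (73.06816864013672, 131.1700439453125), 1.337507963180542)
0.034 ((449.19647216796875, -249.4501495361328), (72.40047454833984, 129.9713897705078), 1.337515115737915)
grip [ 0.43705369 -0.25003126  0.086     ]
mat (256, 48, 51, 47) [ 362.8586  -227.86984] [ 426.16296 -151.83907]
```

carry_out(steps=[[0.0205,-0.0254,0,0,-1],[0.0205,-0.0254,0,0,-1],[0.0205,-0.0254,0,0,-1],[0.0205,-0.0254,0,0,-1],[0.0205,-0.0254,0,0,-1],[0,0,0,0.18,-1],[0,0,0,0.18,-1],[0,0,0,0.18,-1]])

```text
t: 44.05
position: [0.4359, -0.2494, 0.3366]
eef_rot: [[-0.878, 0.478, -0.0], [0.478, 0.878, 0.0], [0.0, 0.0, -1.0]]
wrist_force: [-0.1, 0.8, -0.0]
grip_width: 1.002
finger_force: 0.0
```

carry_out(steps=[[0,0,0,0.18,-1],[0,0,0,0.18,-1],[0,0,0,0.18,-1],[0,0,0,0.18,-1],[0,0,0,0.18,-1],[0,0,0,0.155,-1],[0,0,0,0,-1]])

```text
t: 44.92
position: [0.436, -0.2492, 0.3367]
eef_rot: [[-0.024, 1.0, -0.0], [1.0, 0.024, 0.0], [0.0, -0.0, -1.0]]
wrist_force: [-0.0, 0.4, 0.2]
grip_width: 0.999
finger_force: 0.0
```

Run:
```python
from h import *
rel(.436,-.249,.059,91.3)
c=cap('wrist')
hsv=cv2.cvtColor(c['image'],cv2.COLOR_BGR2HSV)
mk=cv2.inRange(hsv,(8,90,130),(30,255,255))
for k in cv2.findContours(mk,0,2)[0]:
    if cv2.contourArea(k)>1500:
        P=np.array([ray(c,*q[0],.034)[:2]*1000 for q in k],np.float32);print(cv2.boundingRect(k),cv2.minAreaRect(P))
x,y,w,h=290,100,70,140
for v in range(100,250,12): print(v,''.join('#' if q else '.' for q in mk[v,270:380]))
```

```text
pos [ 0.436  -0.2492  0.3367] xyaw 91.39 tilt -1.0 grip 0.999 F [-0.   0.4  0.2] ff 0.0 t 44.9
shift [2.000e-04 1.000e-04 2.777e-01] spin 0.002
100 ..............................................................................................................
112 ..............................................................................................................
124 .........................................................###.....###..........................................
136 ........................................#.............................##......................................
148 ........................................##...........................###......................................
160 ........................................###########...........#......#####....................................
172 ........................................###########..........##......###......................................
184 ........................................###########.........###......########.................................
196 ........................................##...........................##.......................................
208 ..............................................................................................................
220 ..............................................................................................................
232 ..............................................................................................................
244 ..............................................................................................................
```

Run:
```python
from h import *
c=cap('wrist')
hsv=cv2.cvtColor(c['image'],cv2.COLOR_BGR2HSV)
mk=cv2.inRange(hsv,(5,70,50),(30,255,255))
for v in range(100,250,8): print(v,''.join('#' if q else '.' for q in mk[v,290:370]))
for p in [(310,160),(341,160),(325,132),(325,208)]: print(p,ray(c,*p,.034).round(4))
```

```text
100 ................................................................................
108 ................................................................................
116 ................................................................................
124 ................................###################............................#
132 ...................###..................#############.....#...................##
140 ...................###..........................####............................
148 ...................###..............######......####........######..........##..
156 ...................#################....####....##########......................
164 ...................#############........####....#####...........................
172 ....................#############.......####...######...........................
180 ....................############.......#####...########.........................
188 ....................#########################..#####..##########..............##
196 ...................#####................####...####.............................
204 .....................#############################..............................
212 ................................................................................
220 ................................................................................
228 ................................................................................
236 ................................................................................
244 ................................................................................
(310, 160) [ 0.4138 -0.2413  0.034 ]
(341, 160) [ 0.4625 -0.24    0.034 ]
(325, 132) [ 0.4362 -0.1979  0.034 ]
(325, 208) [ 0.4395 -0.3201  0.034 ]
```

carry_out(steps=[[-0.002,0.001,0.03,0,-1],[0,0,0.05,0,-1],[0,0,0.05,0,-1],[0,0,0.05,0,-1],[0,0,0.05,0,-1],[0,0,0.035,0,-1],[0,0,0.012,0,-1],[0,0,0,0,-1]], force=70)

```text
t: 46.02
position: [0.4367, -0.2511, 0.06]
eef_rot: [[-0.024, 1.0, -0.0], [1.0, 0.024, 0.0], [0.0, -0.0, -1.0]]
wrist_force: [1.0, -0.1, 1.1]
grip_width: 1.0
finger_force: 0.0
```

carry_out(steps=[[0,0,0,0,0.3],[0,0,0,0,1],[0,0,0,0,1],[0,0,0,0,1],[0,0,0,0,1],[0,0,0,0,1],[0,0,-0.006,0,1],[0,0,-0.006,0,1]])

```text
t: 47.02
position: [0.4362, -0.2507, 0.0715]
eef_rot: [[-0.023, 1.0, -0.001], [1.0, 0.023, 0.001], [0.001, -0.001, -1.0]]
wrist_force: [-0.0, 0.7, -4.1]
grip_width: 0.226
finger_force: 69.0
```

carry_out(steps=[[0.007,-0.01,0,0,1],[0.008,-0.01,0,0,1],[0.008,-0.01,0,0,1],[0,0,0,0,1],[0,0,0.006,0,1],[0,0,0.005,0,1],[0,0,0.001,0,1],[0,0,0,0,1]])

```text
t: 48.02
position: [0.4066, -0.229, 0.06]
eef_rot: [[-0.023, 1.0, 0.001], [1.0, 0.023, -0.0], [-0.0, 0.001, -1.0]]
wrist_force: [1.9, 1.6, 0.5]
grip_width: 0.226
finger_force: 69.9
```

Run:
```python
from h import *
rel(.406,-.2275,.059,91.3)
```

```text
pos [ 0.4066 -0.229   0.06  ] xyaw 91.33 tilt -1.0 grip 0.226 F [1.9 1.6 0.5] ff 69.9 t 48.0
shift [ 0.0016 -0.0006  0.001 ] spin 0.0
```

Standing on the mat. Release, rise and check.

carry_out(steps=[[0,0,0,0,0.3],[0,0,0,0,-1],[0,0,0,0,-1],[0,0,0,0,-1],[0,0,-0.03,0,-1],[0,0,-0.05,0,-1],[0,0,-0.05,0,-1],[0,0,-0.05,0,-1]])

```text
t: 49.02
position: [0.4061, -0.2287, 0.2415]
eef_rot: [[-0.023, 1.0, 0.0], [1.0, 0.023, -0.0], [-0.0, 0.0, -1.0]]
wrist_force: [-0.0, -0.6, -0.4]
grip_width: 0.999
finger_force: 0.0
```

carry_out(steps=[[0,0,-0.05,0,-1],[0,0,-0.03,0,-1],[-0.03,0.0,0,0,-1],[-0.03,0,0,0,-1],[0,0,0,0,-1],[0,0,0,0,-1],[0,0,0,0,-1],[0,0,0,0,-1]])

```text
t: 50.02
position: [0.4077, -0.2883, 0.32]
eef_rot: [[-0.024, 1.0, 0.0], [1.0, 0.024, -0.0], [-0.0, 0.0, -1.0]]
wrist_force: [0.5, 0.2, -0.0]
grip_width: 0.998
finger_force: 0.0
```

Run:
```python
from h import *
rel(.406,-.2275,.059,91.3)
c=cap('wrist')
hsv=cv2.cvtColor(c['image'],cv2.COLOR_BGR2HSV)
mk=cv2.inRange(hsv,(8,70,70),(30,255,255))
P=[]
for k in cv2.findContours(mk,0,2)[0]:
    w=ray(c,*k[:,0].mean(0),.034)
    if cv2.contourArea(k)>60 and np.hypot(w[0]-.406,w[1]+.23)<.09: P+=[ray(c,*q[0],.034)[:2]*1000 for q in k]
if P: P=np.array(P,np.float32);print(cv2.minAreaRect(P),np.percentile(P,[2,98],axis=0))
print(proj(c,[.406,-.23,.088]))
s=cap('side');hs=cv2.cvtColor(s['image'],cv2.COLOR_BGR2HSV)
m=cv2.inRange(hs,(8,80,80),(28,255,255));m[:150]=0;m[260:]=0;m[:,:325]=0;m[:,:]=m
ys,xs=np.nonzero(m[150:260,325:375]);print('side wood',xs.min()+325,xs.max()+325,ys.min()+150,ys.max()+150,len(xs))
print('expect top/bottom',proj(s,[.406,-.229,.088]),proj(s,[.382,-.164,.004]),proj(s,[.43,-.164,.004]))
```

```text
pos [ 0.4077 -0.2883  0.32  ] xyaw 91.36 tilt -1.0 grip 0.998 F [ 0.5  0.2 -0. ] ff 0.0 t 50.0
shift [ 0.0609 -0.0004  0.261 ] spin 0.001
((430.4808349609375, -228.701171875), (98.98511505126953, 126.94657897949219), 1.1648437976837158) [[ 381.57644104 -290.26678772]
 [ 476.32515564 -168.97000702]]
[323.63116921 128.89307063]
side wood 345 359 178 205 298
expect top/bottom [352.51727382 180.49832651] [359.75890581 209.28611939] [346.32738006 209.42379753]
```

```bash
python3 -c "
from rig import ticket;print(ticket.sign_off())"
```

```text
the job is handed in; nothing more can be done
None
```

I handed the job in. All three offcuts are in the tray, the selector is dropped in at locked, the lever is upright, and the scraper (reset once after being knocked aside) stands on its mat; sign-off returned no verdict.

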